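Change the printing block in the weight press

ROBOT

A 7-joint arm with a two-finger parallel gripper is mounted at the origin on the work surface. World frame = base frame: x ahead of the robot, y to its left, z up, the work surface at z = 0. Lengths are in m, angles in rad, forces in N, time in s.
With the tool pointing down it reaches from about 0.35 to 0.775 m from the base axis. Payload 3.1 kg.
Tool frame: the origin (TCP) lies on the centre line of the jaws, within the pads' length; the fingertips stand 22 mm ahead of it and the grasp point (between the pads) lies 3 mm ahead of it; z points along the fingers, y is the line along which they close (so a half turn about z gives the same grasp; the last joint's range is limited). The gripper opens to 85 mm and grips with 20 to 120 N. Pads are 22 mm wide; open, the fingers measure 114 mm over their backs; the gripper's body (76 mm by 85 mm) begins 54 mm behind the grasp point. The pads swing forward as they close: fully open they stand 13 mm farther back than shut.
Start: joints at [-0.042, 0.311, 0.014, 1.512, -0.004, 1.319, -0.027], TCP at [0.55, 0, 0.229] pointing down, gripper open.
Joint ranges: [-2.7, 2.7], [-0.3, 1.91], [-1.27, 1.3], [0.12, 2.57], [-1.44, 4.58], [0.2, 2.03], [-3.05, 3.05]. Speed limits (rad/s): [2.79, 2.79, 3.14, 3.14, 3.14, 3.14, 3.14].

INTERFACE

Orientations are given as a unit quaternion [x, y, z, w].
In Python, from rig import env, read_camera, workorder gives the robot as it stands. The module is installed in compiled form; this text tells all that it offers.
- The arm moves only by the tool apply_moves, never from a script. Its arguments are lists of equal length, an entry for each row: "translation": the shift along the tool's x, y, z each as a share of 0.6 m, from -1 to 1, a list of three; "delta_rot": the turn, a rotation vector about the tool's x, y, z each as a share of 90 degrees, from -1 to 1, a list of three. A call has 1 to 12 rows; each row is the pose to reach, as a shift and turn from the pose commanded when the call began, along the tool's axes at that moment; what a row does not reach only later rows make up. A row lasts 1/12 s, in which the tool goes at most 41.7 mm and 7.16 degrees, less where a joint would pass 70% of its speed; a pose out of reach is approached as far as the arm can. A call with a number of a shift or a turn outside -1 to 1 is refused whole. A call with a gripper value outside its range is refused whole. "fingers" is the finger opening in mm, from 0 to 85.4, set as the call begins (left out, the last holds). The fingers move at their own pace and stop on an object; "force" is the grip in N (left out, the last holds). Time passes only in rows, so rows that repeat a pose let the fingers close. It gives the time, the measured TCP pose, the force, the opening and the grip force at its end, in the units of the state.
- env.get_obs(): the state, without advancing time (a new reading comes with each control period).
- read_camera(name): name is "scene" or "side" or "wrist"; returns a dict with "frame" (400x640x3 uint8, blue, green, red), "mtx" (3x3 intrinsics, pixels), "pose" (4x4, takes a point from camera to world coordinates); the wrist camera has in their place "mount" (4x4, takes a point from camera to tool coordinates, whose origin is the TCP and whose axes are the flange's). Camera axes: x right, y down, z forward; pixel columns grow to the right and rows downward; lengths in m; the calibration is good to about 2 mm. A picture is of the moment at which its call begins: read the wrist's pose just before it. There is no depth.
- workorder.hand_in(): hands the job in; it is judged then, once.
The state is a dict: "t": time; "q": joint angles; "dq": joint speeds; "joint_efforts": joint torques, N m; "tcp_pos": TCP position; "tcp_rot": TCP orientation; "contact_force": force on the tool from outside, world axes, zero at the start; "torque": the same for the moment, N m; "finger_gap": finger opening in m; "grip_force": force on a finger pad.
Only numpy, scipy, OpenCV 4.12 (cv2) and the standard library are available. Lean on these libraries where they do the work, as an engineer would, in place of code of your own. Each camera call takes 0.05 s, during which the arm holds its last target. There are 200 camera calls.

TASK

Change the printing block in the weight press: take the finished blue-faced block out of the nest and lay it flat in the grey tray, set the terracotta-faced block in the nest with its face up and press it down until it is fully home, and only then swing the clamp plate shut over it. Then slide every brass weight ring onto the plate's stem, all the way down, and leave the other things on the table where they are.

Things in the scene. Friction and masses are not known exactly. Their poses are not given: they have to be found in the camera images.
- press: the weight press, fixed on the table: plywood base 130 mm (x) by 190 mm (y from -78 to +112), 12 mm thick, with a blue-walled nest, open upward, in its middle. Origin: on the table under the nest's centre, z up. Nest 64 mm (x) by 88 mm (y) inside, walls 8 mm thick, rim 28 mm above the table. Two hinge lugs stand at y = +82, x = +-43, 66 mm high
- seat (a point): centre of the nest's floor when fully home, 15 mm above the table; axes as the press. The floor is a cork pad that starts 6 mm higher, stays where left, and sinks under a push of about 6 N (not under a block's weight) to a hard stop. A block fully home has its underside here, its top 49 mm above the table; one only laid in is about 6 mm higher
- clamp (a joint): the clamp plate, rad: 0 = level, shut on a block that is fully home (about 0.08 on one 6 mm proud); grows as it swings up, 1.57 = upright, limit 1.9. A stiff hinge (about 0.45 N m) holds it at any angle. Shut, it reaches over the nest towards the press's -y with its stem up; open, it stands up at the +y side, the stem pointing to +y
- clamp_hinge (a point): middle of the hinge line, which runs along the press's x at y = +82 mm, 54 mm above the table, in the plate's mid-thickness; turns with the plate (its y points from the tab to the hinge, z to the stem side)
- clamp_tab (a point): middle of the red tab, on the face that is on top when shut, 165 mm from the hinge; turns with the plate. The plate is aluminium, 56 mm wide, 10 mm thick, 154 mm long from the hinge, then comes the tab, 34 mm wide, to 180 mm
- stem_foot (a point): foot of the steel stem, on the plate's face that is on top when shut, 82 mm from the hinge; z runs along the stem. When shut it is 59 mm above the table, over the nest's centre
- stem_top (a point): tip of the stem, 58 mm from its foot; stem 14 mm thick, the last 6 mm tapering to 6 mm
- done_block: the finished printing block, at first in the nest: a wooden block 60 mm (x) by 84 mm (y) by 34 mm high, about 0.15 kg, with a BLUE face carved in waves. Origin: centre of its underside
- new_block: the next printing block, same size and weight, with a reddish-brown (terracotta) face carved as a leaf, on the table at first. Origin: centre of its underside
- tray: fixed open grey tray, 140 x 140 mm, 14 mm high, walls and floor 5 mm. Origin: centre of its underside
- tray_in (a point): centre of the tray's inner floor, 5 mm above the table
- weight1: brass weight ring, 56 mm outside, 19 mm hole, 13 mm thick, 0.22 kg, lying flat on the table at first; origin at the centre of its underside. Two to four of these rings are present
- weight2: brass weight ring, 56 mm outside, 19 mm hole, 13 mm thick, 0.22 kg, lying flat on the table at first; origin at the centre of its underside. Two to four of these rings are present
- weight3: brass weight ring, 56 mm outside, 19 mm hole, 13 mm thick, 0.22 kg, lying flat on the table at first; origin at the centre of its underside. Two to four of these rings are present
- weight4: brass weight ring, 56 mm outside, 19 mm hole, 13 mm thick, 0.22 kg, lying flat on the table at first; origin at the centre of its underside. Two to four of these rings are present
- tube_green: bystander: aluminium paint tube with a green band, 110 x 30 x 22 mm, lying; origin under its middle
- tube_red: bystander: aluminium paint tube with a red band, 110 x 30 x 22 mm, lying; origin under its middle
- tube_yellow: bystander: aluminium paint tube with a yellow band, 110 x 30 x 22 mm, lying; origin under its middle
- water_cup: bystander: low white plastic cup, 72 mm wide, 45 mm tall; origin under its centre
- tape_roll: bystander: roll of pale masking tape lying flat, 100 mm outside, 76 mm hole, 24 mm high; origin at the centre of its underside
- eraser: bystander: white eraser, 45 x 24 x 14 mm; origin under its centre
Mind the look-alikes: they are no part of the job. Leave any purple look-alike of the weight4 alone.

How it is judged:
On the way, in this order (a step that is already met when the one before it is completed fails the run):
1. the terracotta-faced block is fully home in the nest while the clamp still stands open (horizontal distance between new_block and seat below 0.006 m and z of new_block in the frame of seat below 0.002 m and angle between new_block's own z axis and vertical below 0.03 rad and value of joint clamp above 1 rad), for 0.2 s.
2. the clamp plate is shut on it (horizontal distance between new_block and seat below 0.006 m and z of new_block in the frame of seat below 0.002 m and angle between new_block's own z axis and vertical below 0.03 rad and value of joint clamp below 0.04 rad), for 0.2 s.
At the end, for the whole second after the job is handed in: New block home (underside within 2 mm of the seat, centred within 6 mm, level), clamp shut on it (below 0.04 rad), every ring down the stem (within 7 mm, underside under 43 mm above the plate, level), blue block flat in the tray (within 45 mm of centre), all at rest (all of step 2 and horizontal distance between done_block and tray_in below 0.045 m and z of done_block in the frame of tray_in below 0.005 m and angle between done_block's own z axis and vertical below 0.06 rad and linear speed of each of done_block, weight1, weight2, weight3, weight4, new_block below 0.02 m/s and horizontal distance between each of weight1, weight2, weight3, weight4 and stem_foot below 0.007 m and z of each of weight1, weight2, weight3, weight4 in the frame of stem_foot below 0.043 m and angle between each of weight1, weight2, weight3, weight4's own z axis and vertical below 0.1 rad and velocity of joint clamp below 0.05 rad/s); the robot touches nothing.
It fails at once if the clamp is swung down (below 0.6 rad) while the terracotta-faced block is not fully home in the nest (value of joint clamp below 0.6 rad and (z of new_block in the frame of seat above 0.003 m or horizontal distance between new_block and seat above 0.01 m)).
It fails at once if one of the paint tubes, the water cup, tape roll or eraser is moved by more than 40 mm or knocked over (distance of any of tube_green, tube_red, tube_yellow, water_cup, tape_roll, eraser from where it was at the start of the episode above 0.04 m or angle between any of tube_green, tube_red, tube_yellow, water_cup, tape_roll, eraser's own z axis and vertical above 0.7 rad).
Of weight1, weight2, weight3, weight4 only 2 to 4 are there at a start; the rules pass over those that are not, and their reading is None.
At some moment in a run one of weight1, weight2, weight3, weight4 may be knocked a few centimetres aside while the robot is not near it.
Once in a run the grip may slacken for a moment while it holds something.
It also fails if it takes over 210 s, if anything falls off the work surface, if the arm or the gripper's body presses on something with over 40 N, if the wrist force passes 120 N, or if a joint passes its speed limit or range.

## Working session

There is one attempt and no reset: what is moved stays moved. The work goes in short steps, Python scripts to look and compute and a tool call to move; the robot and the scene stay as the last step left them, time stands still between calls to the robot, and variables do not carry over. Pictures are saved under pics/ and viewed, at most 14 in all, crops included, and the job is handed in when it is done.

Besides the shell and the picture viewer there is one more tool, called as name(argument=value, ...) on one line, values as JSON. apply_moves: Moves the arm, as the interface text tells. Shift numbers are shares of 0.6 m and turn numbers shares of 90 degrees, none past 1 either way. Its arguments: {"type":"object","properties":{"translation":{"type":"array","items":{"type":"array","items":{"type":"number","minimum":-1,"maximum":1}}},"delta_rot":{"type":"array","items":{"type":"array","items":{"type":"number","minimum":-1,"maximum":1}}},"fingers":{"type":"number"},"force":{"type":"number"}},"required":["translation","delta_rot"]}

```bash
mkdir -p pics
cat > h.py <<'E'
import numpy as np, cv2
from rig import env, read_camera, workorder
from scipy.spatial.transform import Rotation as R
def tool():
    o=env.get_obs(); return np.array(o["tcp_pos"]),R.from_quat(o["tcp_rot"])
def cam(name):
    T=np.eye(4); p,r=tool(); T[:3,:3]=r.as_matrix(); T[:3,3]=p
    c=read_camera(name); P=T@c["mount"] if name=="wrist" else c["pose"]
    return c["frame"],np.array(c["mtx"]),np.array(P)
def px2w(uv,z,K,P):
    d=P[:3,:3]@np.linalg.inv(K)@np.array([uv[0],uv[1],1.]); return P[:3,3]+d*(z-P[2,3])/d[2]
def w2px(X,K,P):
    c=P[:3,:3].T@(np.array(X)-P[:3,3]); u=K@c; return u[:2]/u[2]
E
python3 - <<'E'
from h import *
import pickle
d={}
for n in("scene","side","wrist"):
    d[n]=cam(n); cv2.imwrite(f"pics/{n}0.png",d[n][0]); print(n,d[n][2].round(3).tolist())
pickle.dump(d,open("d0.pkl","wb")); print(env.get_obs())
E
```

```text
scene [[-0.68, 0.389, -0.622, 1.388], [0.733, 0.363, -0.575, 0.87], [0.002, -0.847, -0.532, 0.849], [0.0, 0.0, 0.0, 1.0]]
side [[0.784, -0.425, 0.451, -0.042], [-0.62, -0.535, 0.573, -0.687], [-0.002, -0.73, -0.684, 0.969], [0.0, 0.0, 0.0, 1.0]]
wrist [[1.0, 0.001, -0.002, 0.55], [0.0, -0.964, -0.264, 0.068], [-0.002, 0.264, -0.964, 0.373], [0.0, 0.0, 0.0, 1.0]]
{'t': 0.15, 'q': array([-0.04169009,  0.31157138,  0.01399641,  1.51265941, -0.00439661,
        1.31921351, -0.0272314 ]), 'dq': array([-7.41788054e-04, -3.14639824e-03, -8.50718446e-05, -4.74868884e-03,
       -3.82050228e-04,  8.09715007e-04,  1.83505651e-04]), 'joint_efforts': array([ 9.77451273e-04, -3.80270755e+01,  1.46461059e-01, -2.30848163e+01,
        1.21757569e-02,  9.70373891e-03, -3.15462728e-05]), 'tcp_pos': array([5.49451040e-01, 8.58616148e-06, 2.28466331e-01]), 'tcp_rot': array([ 7.07094532e-01,  7.07118444e-01, -6.72813730e-04, -6.13466163e-04]), 'contact_force': array([0.38075241, 1.34963583, 0.47878305]), 'torque': array([ 0.04047645, -0.03002726,  0.01216609]), 'grip_force': 0.0, 'finger_gap': 0.08535872848860074}
```

View pics/scene0.png

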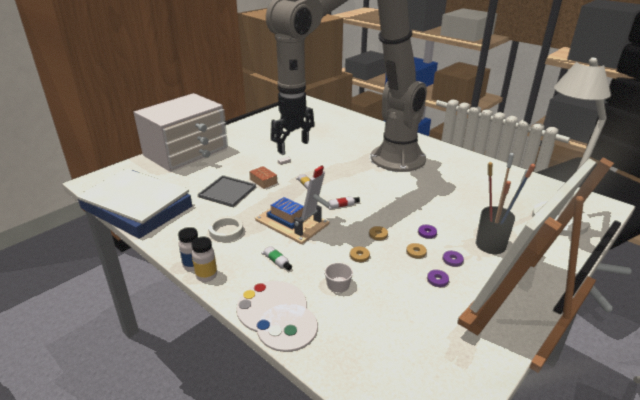

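View pics/side0.png

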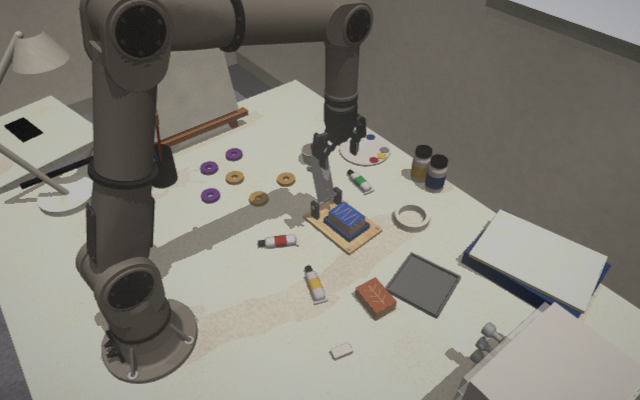

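Scene: press about (295,215), blue block in the nest, terracotta block (263,177), tray (227,190), three brass rings (378,232), (360,254), (417,250); the purple rings are decoys. I'll enlarge the middle of both views to read corners.

Run:
```python
import pickle,cv2
d=pickle.load(open("d0.pkl","rb"))
def crop(n,x,y,w,h,s,o):
    cv2.imwrite(o,cv2.resize(d[n][0][y:y+h,x:x+w],None,fx=s,fy=s,interpolation=cv2.INTER_CUBIC))
crop("side",190,140,270,195,2.95,"pics/s1.png")
crop("scene",190,140,250,160,3.2,"pics/c1.png")
```

```text
(no output)
```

View pics/s1.png

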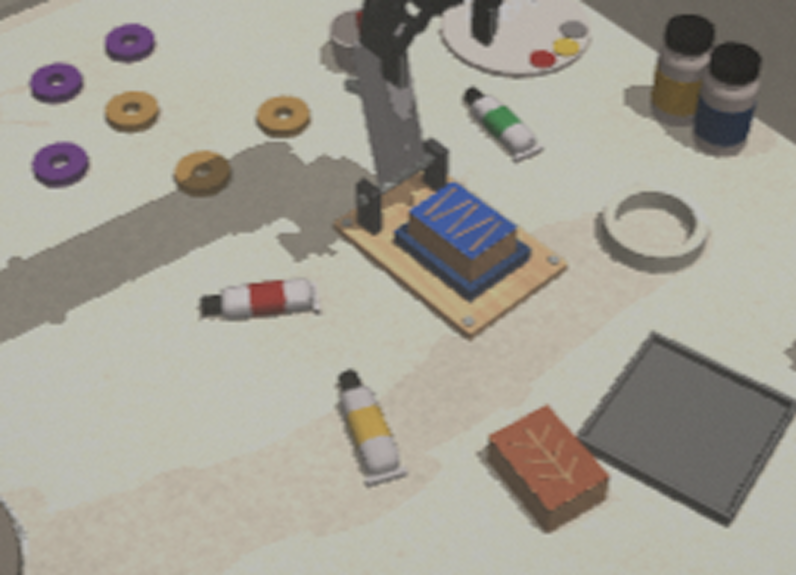

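View pics/c1.png

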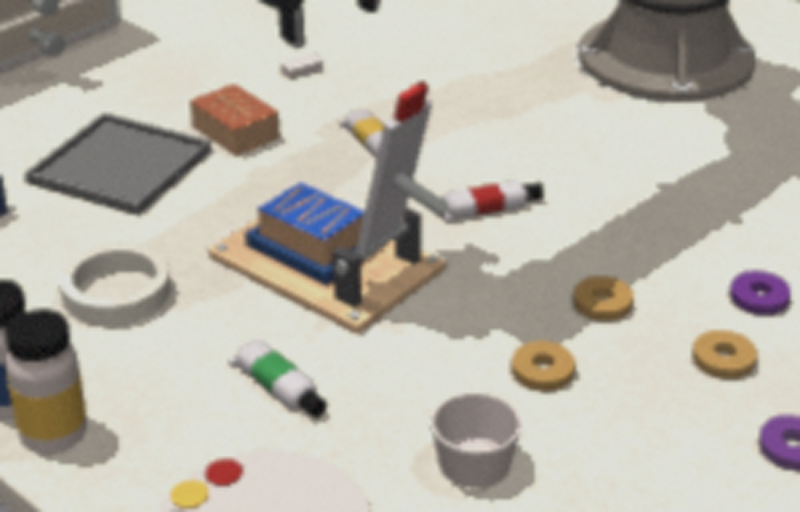

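Side crop: press base corners (337,226), (472,337), (566,265). Blue top face (452,184)–(516,233). Terracotta top (547,408), (606,476), (549,512), (490,442). Rings (132,108), (283,114), (203,170). The scene crop shows the same objects. I'll turn these into positions.

Run:
```python
from h import *
import pickle
d=pickle.load(open("d0.pkl","rb"))
S=lambda u,v,z:px2w((190+(u+.5)/2.95-.5,140+(v+.5)/2.95-.5),z,*d["side"][1:])
C=lambda u,v,z:px2w((190+(u+.5)/3.2-.5,140+(v+.5)/3.2-.5),z,*d["scene"][1:])
def pr(n,f,pts,z):
    P=np.array([f(u,v,z)[:2] for u,v in pts]);print(n,P.round(4).tolist(),"mean",P.mean(0).round(4))
pr("base S",S,[(337,226),(472,333),(566,265)],.012)
pr("base C",C,[(209,250),(359,327),(445,263)],.012)
pr("blue S",S,[(452,184),(516,233),(472,265),(409,213)],.055)
pr("new S",S,[(547,408),(606,476),(549,512),(490,442)],.034)
pr("new C",C,[(230,86),(277,123),(237,134),(192,105)],.034)
pr("tray S",S,[(654,333),(795,405),(728,518),(580,437)],.014)
pr("tray C",C,[(106,115),(210,149),(138,211),(28,176)],.014)
for p in[(132,108),(283,114),(203,170)]: pr("ring S",S,[p],.013)
for p in[(725,352),(543,362),(603,295)]: pr("ring C",C,[p],.013)
for p in[(413,86)]: pr("tab C",C,[p],.22)
for n,p in dict(tubeG=(503,122),tubeR=(262,298),tubeY=(370,428),tape=(653,232)).items(): pr(n,S,[p],.012)
```

```text
base S [[0.4962, 0.0841], [0.5107, -0.0976], [0.6331, -0.0896]] mean [ 0.5467 -0.0344]
base C [[0.6425, -0.081], [0.6299, 0.1073], [0.5047, 0.0981]] mean [0.5924 0.0415]
blue S [[0.5904, 0.0264], [0.5945, -0.0592], [0.5372, -0.0644], [0.5343, 0.0215]] mean [ 0.5641 -0.019 ]
new S [[0.4941, -0.2108], [0.4852, -0.2887], [0.4273, -0.2849], [0.4347, -0.2071]] mean [ 0.4603 -0.2479]
new C [[0.4391, -0.2792], [0.459, -0.1817], [0.5032, -0.1956], [0.4953, -0.2773]] mean [ 0.4742 -0.2334]
tray S [[0.6361, -0.1992], [0.672, -0.3287], [0.5441, -0.368], [0.5067, -0.2394]] mean [ 0.5897 -0.2838]
tray C [[0.5521, -0.3572], [0.5216, -0.2193], [0.6481, -0.1813], [0.6841, -0.3151]] mean [ 0.6015 -0.2682]
ring S [[0.4307, 0.3562]] mean [0.4307 0.3562]
ring S [[0.5493, 0.2497]] mean [0.5493 0.2497]
ring S [[0.4375, 0.2295]] mean [0.4375 0.2295]
ring C [[0.4391, 0.3656]] mean [0.4391 0.3656]
ring C [[0.5576, 0.2583]] mean [0.5576 0.2583]
ring C [[0.4448, 0.2383]] mean [0.4448 0.2383]
tab C [[0.5492, 0.0972]] mean [0.5492 0.0972]
tubeG [[0.7215, 0.0981]] mean [0.7215 0.0981]
tubeR [[0.3878, 0.0529]] mean [0.3878 0.0529]
tubeY [[0.3767, -0.1228]] mean [ 0.3767 -0.1228]
tape [[0.7277, -0.1101]] mean [ 0.7277 -0.1101]
```

View pics/wrist0.png

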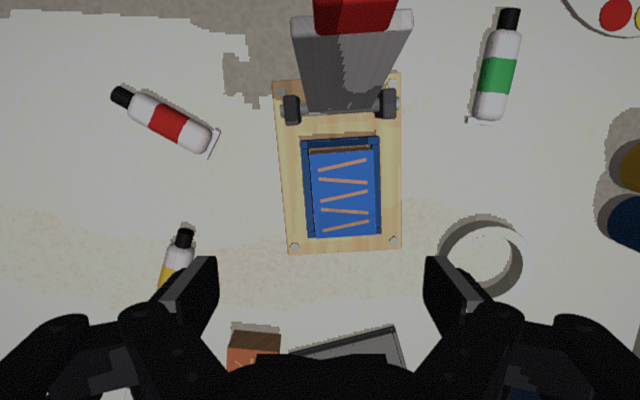

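Wrist view: press base corners (273,82), (400,72), (402,250), (288,255). Blue block's face spans (309,152)–(382,237), with the plate upright behind it.

Run:
```python
from h import *
import pickle
d=pickle.load(open("d0.pkl","rb"))
W=lambda u,v,z:px2w((u,v),z,*d["wrist"][1:])[:2].round(4).tolist()
print("base",[W(*p,.012) for p in[(273,82),(400,72),(402,250),(288,255)]])
print("nest outer",[W(*p,.028) for p in[(301,141),(379,136),(382,235),(308,239)]])
for z in(.049,.055):print("blue",[W(*p,z) for p in[(309,152),(374,148),(380.5,234),(314.5,238.5)]])
print("new front", [W(*p,.034) for p in[(228,350),(280,350)]])
print("tray corner",W(394,328,.014))
```

```text
base [[0.5014, 0.094], [0.6276, 0.1034], [0.6416, -0.0866], [0.5117, -0.0929]]
nest outer [[0.5295, 0.0372], [0.607, 0.0422], [0.615, -0.0624], [0.5354, -0.0671]]
blue [[0.5381, 0.0288], [0.5993, 0.0326], [0.6094, -0.0534], [0.5429, -0.0583]]
blue [[0.5383, 0.0295], [0.5984, 0.0332], [0.6083, -0.0512], [0.543, -0.056]]
new front [[0.441, -0.2031], [0.5017, -0.203]]
tray corner [0.6378, -0.1875]
```

```bash
cat >> h.py <<'E'
PO=np.array([.5717,-.0125]); PY=.067
def press(x,y,yaw=None):
    c,s=np.cos(PY),np.sin(PY); return PO+np.array([c*x-s*y,s*x+c*y])
def plan(*wps,axis=None):
    """each wp=(x,y,z,yaw of tool y-axis from world x); prints shares from present measured pose"""
    p,r=tool()
    for x,y,z,a in wps:
        Y=np.array([np.cos(a),np.sin(a),0]);Z=np.array([0,0,-1.]);M=np.column_stack([np.cross(Y,Z),Y,Z])
        t=r.inv().apply(np.array([x,y,z])-p)/.6; v=(r.inv()*R.from_matrix(M)).as_rotvec()/(np.pi/2)
        print("T",t.round(4).tolist(),"R",v.round(4).tolist(),"rows",int(np.ceil(np.abs(np.linalg.norm(t))*.6/.0417))+1)
E
python3 - <<'E'
from h import *
import pickle
d=pickle.load(open("d0.pkl","rb"))
print(tool()[0],tool()[1].as_rotvec())
b=press(0,-.012);print(b)
plan((*b,.16,PY),(*b,.058,PY))
K,P=d["wrist"][1:]
for a in(1.4,1.57,1.75,1.9):
    pts=[]
    for L in(.154,):
        y=.082-L*np.cos(a);z=.054+L*np.sin(a)
        pts+= [w2px([*press(s*.028,y),z],K,P).round(0).tolist() for s in(-1,1)]
    print(a,pts)
E
```

```text
[5.49451040e-01 8.58616148e-06 2.28466331e-01] [-2.22053585e+00 -2.22061094e+00  2.11288157e-03]
[ 0.5725034  -0.02447308]
T [-0.0408, 0.0386, 0.114] R [-0.0012, 0.0, -0.0426] rows 3
T [-0.0408, 0.0389, 0.284] R [-0.0012, 0.0, -0.0426] rows 6
1.4 [[302.0, 165.0], [416.0, 157.0]]
1.57 [[297.0, 110.0], [417.0, 102.0]]
1.75 [[292.0, 47.0], [416.0, 38.0]]
1.9 [[289.0, -5.0], [413.0, -14.0]]
```

apply_moves(translation=[[-0.041,0.039,0.114],[-0.041,0.039,0.114],[-0.041,0.039,0.114],[-0.041,0.039,0.16],[-0.041,0.039,0.2],[-0.041,0.039,0.24],[-0.041,0.039,0.284],[-0.041,0.039,0.284],[-0.041,0.039,0.284]], delta_rot=[[0,0,-0.0426],[0,0,-0.0426],[0,0,-0.0426],[0,0,-0.0426],[0,0,-0.0426],[0,0,-0.0426],[0,0,-0.0426],[0,0,-0.0426],[0,0,-0.0426]], fingers=85, force=50)

```text
t: 0.9
tcp_pos: [0.5723, -0.024, 0.0586]
tcp_rot: [0.683, 0.73, -0.001, -0.001]
contact_force: [0.2, 1.1, 0.9]
finger_gap: 0.0848
grip_force: 0.0
```

apply_moves(translation=[[0,0,0],[0,0,0],[0,0,0],[0,0,0],[0,0,0],[0,0,0],[0,0,0],[0,0,0]], delta_rot=[[0,0,0],[0,0,0],[0,0,0],[0,0,0],[0,0,0],[0,0,0],[0,0,0],[0,0,0]], fingers=50, force=50)

```text
t: 1.57
tcp_pos: [0.5734, -0.0246, 0.059]
tcp_rot: [0.683, 0.73, 0.0, 0.0]
contact_force: [0.2, -1.0, 0.4]
finger_gap: 0.0501
grip_force: 0.0
```

Run:
```python
from h import *
a=cam("wrist")[0];b=cam("scene")[0][140:270,220:380];b=cv2.resize(b,None,fx=400/130,fy=400/130)
i=np.hstack([a,b]);i=cv2.resize(i,(800,int(i.shape[0]*800/i.shape[1])));cv2.imwrite("pics/g1.png",i)
```

```text
(no output)
```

View pics/g1.png

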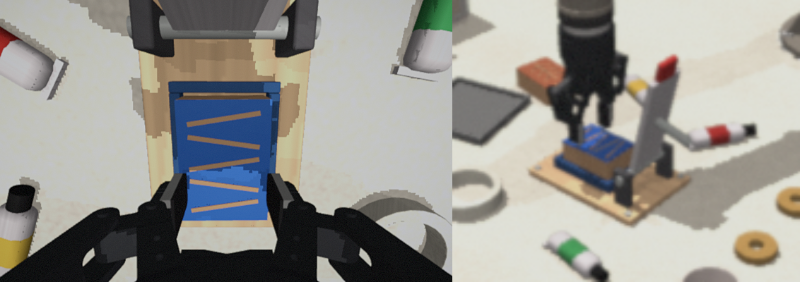

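The pads closed above the blue face: the pad edges overlap the block, because open pads sit farther back. I'll reopen, go 10 mm lower and close again.

apply_moves(translation=[[0,0,0],[0,0,0],[0,0,0],[0,0,0],[0,0,0],[0,0,0],[0,0,0.008],[0,0,0.0167],[0,0,0.0167],[0,0,0.0167]], delta_rot=[[0,0,0],[0,0,0],[0,0,0],[0,0,0],[0,0,0],[0,0,0],[0,0,0],[0,0,0],[0,0,0],[0,0,0]], fingers=85)

```text
t: 2.5
tcp_pos: [0.5727, -0.0246, 0.0481]
tcp_rot: [0.683, 0.73, -0.001, -0.001]
contact_force: [0.7, -0.5, 0.1]
finger_gap: 0.0849
grip_force: 0.0
```

apply_moves(translation=[[0,0,0],[0,0,0],[0,0,0],[0,0,0],[0,0,0],[0,0,0],[0,0,0],[0,0,0]], delta_rot=[[0,0,0],[0,0,0],[0,0,0],[0,0,0],[0,0,0],[0,0,0],[0,0,0],[0,0,0]], fingers=52)

```text
t: 3.17
tcp_pos: [0.5737, -0.0246, 0.0493]
tcp_rot: [0.683, 0.73, 0.0, 0.0]
contact_force: [-1.2, 0.5, 2.9]
finger_gap: 0.0517
grip_force: 1.7
```

Run:
```python
from h import *
a=cam("wrist")[0][80:400,160:480];b=cam("scene")[0][150:250,250:350];b=cv2.resize(b,(400,400),interpolation=cv2.INTER_CUBIC)
cv2.imwrite("pics/g2.png",np.hstack([cv2.resize(a,(400,400)),b]))
```

```text
(no output)
```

View pics/g2.png

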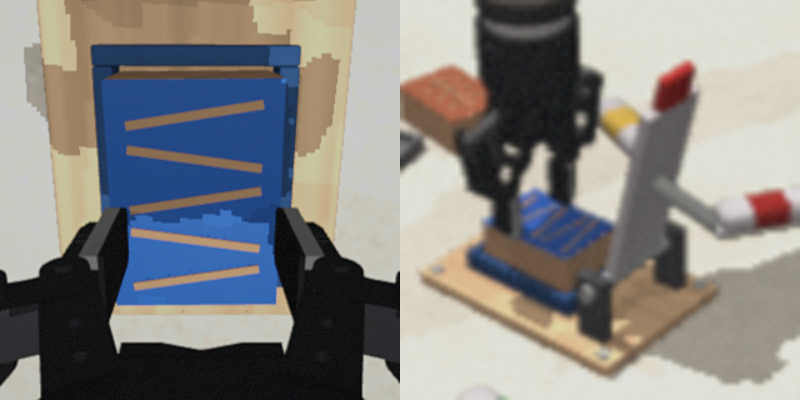

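The finger ends rest on the block's top (+3 N upward), so the tips sit higher than I reckoned. I'll open, go 12 mm lower and close.

apply_moves(translation=[[0,0,-0.005],[0,0,-0.005],[0,0,-0.005],[0,0,-0.005],[0,0,-0.005],[0,0,-0.005],[0,0,0.01],[0,0,0.02],[0,0,0.02],[0,0,0.02]], delta_rot=[[0,0,0],[0,0,0],[0,0,0],[0,0,0],[0,0,0],[0,0,0],[0,0,0],[0,0,0],[0,0,0],[0,0,0]], fingers=85)

```text
t: 4.1
tcp_pos: [0.5725, -0.0245, 0.0358]
tcp_rot: [0.683, 0.73, -0.001, -0.001]
contact_force: [-0.3, -0.4, 1.1]
finger_gap: 0.085
grip_force: 0.0
```

apply_moves(translation=[[0,0,0],[0,0,0],[0,0,0],[0,0,0],[0,0,0],[0,0,0],[0,0,0],[0,0,0]], delta_rot=[[0,0,0],[0,0,0],[0,0,0],[0,0,0],[0,0,0],[0,0,0],[0,0,0],[0,0,0]], fingers=52)

```text
t: 4.77
tcp_pos: [0.5734, -0.0246, 0.0371]
tcp_rot: [0.683, 0.73, -0.0, 0.0]
contact_force: [-0.9, -0.0, 2.2]
finger_gap: 0.0585
grip_force: 58.0
```

apply_moves(translation=[[0,0,-0.02],[0,0,-0.04],[0,0,-0.06],[0,0,-0.09],[0,0,-0.12],[0,0,-0.15],[0,0,-0.18],[0,0,-0.18],[0,0,-0.18]], delta_rot=[[0,0,0],[0,0,0],[0,0,0],[0,0,0],[0,0,0],[0,0,0],[0,0,0],[0,0,0],[0,0,0]])

```text
t: 5.52
tcp_pos: [0.5744, -0.0246, 0.1461]
tcp_rot: [0.683, 0.73, 0.001, 0.001]
contact_force: [0.0, 0.5, -3.4]
finger_gap: 0.0585
grip_force: 57.7
```

Run:
```python
from h import *
a=cam("wrist")[0];b=cam("side")[0][120:320,260:460];b=cv2.resize(b,(400,400),interpolation=cv2.INTER_CUBIC)
cv2.imwrite("pics/g3.png",np.hstack([a[:,120:520],b]))
# block centre in tray; block is 12mm ahead (tool x) of TCP
a=PY; c=np.array([.5956,-.276])-.012*np.array([-np.sin(a),np.cos(a)])
plan((*c,.145,a),(*c,.025,a))
```

```text
T [-0.4407, 0.0103, -0.0022] R [-0.0013, -0.0001, 0.0] rows 8
T [-0.4408, 0.0108, 0.1978] R [-0.0013, -0.0001, 0.0] rows 8
```

View pics/g3.png

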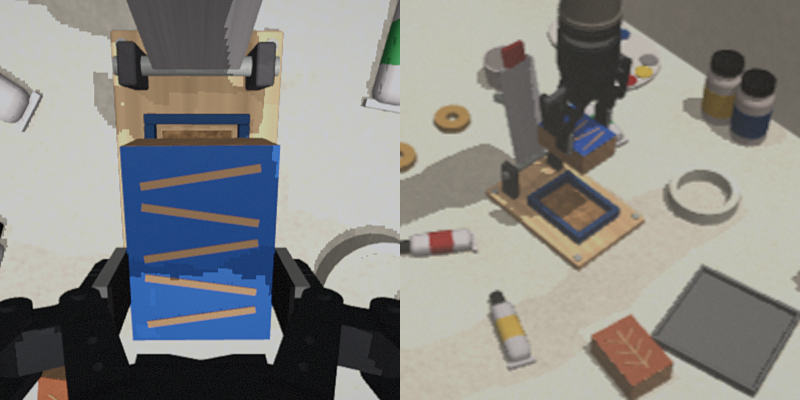

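Blue block is held level at 58 N and the nest is empty. On to the tray.

apply_moves(translation=[[-0.06,0.0,0],[-0.13,0.0,0],[-0.19,0.005,0],[-0.25,0.01,0],[-0.31,0.01,0],[-0.37,0.01,0],[-0.43,0.01,0],[-0.44,0.01,0.03],[-0.44,0.01,0.08],[-0.44,0.01,0.13],[-0.44,0.01,0.18],[-0.44,0.01,0.188]], delta_rot=[[0,0,0],[0,0,0],[0,0,0],[0,0,0],[0,0,0],[0,0,0],[0,0,0],[0,0,0],[0,0,0],[0,0,0],[0,0,0],[0,0,0]])

```text
t: 6.62
tcp_pos: [0.5909, -0.2847, 0.0235]
tcp_rot: [0.683, 0.73, -0.002, -0.008]
contact_force: [-2.0, 0.7, -2.8]
finger_gap: 0.0585
grip_force: 57.5
```

apply_moves(translation=[[0,0,0.0],[0,0,0.0],[0,0,0.0],[0,0,0.0]], delta_rot=[[0,0,0],[0,0,0],[0,0,0],[0,0,0]])

```text
t: 6.95
tcp_pos: [0.5989, -0.2884, 0.0347]
tcp_rot: [0.683, 0.73, 0.001, 0.002]
contact_force: [0.5, -0.1, -1.1]
finger_gap: 0.0583
grip_force: 57.6
```

apply_moves(translation=[[0,0,0.006],[0,0,0.01],[0,0,0.013],[0,0,0.013],[0,0,0.013]], delta_rot=[[0,0,0],[0,0,0],[0,0,0],[0,0,0],[0,0,0]])

```text
t: 7.37
tcp_pos: [0.5969, -0.2874, 0.0241]
tcp_rot: [0.683, 0.73, -0.0, -0.0]
contact_force: [0.6, -0.1, -1.6]
finger_gap: 0.0586
grip_force: 57.6
```

apply_moves(translation=[[0,0,0.003],[0,0,0.003],[0,0,0.003]], delta_rot=[[0,0,0],[0,0,0],[0,0,0]])

```text
t: 7.62
tcp_pos: [0.597, -0.2875, 0.0223]
tcp_rot: [0.683, 0.73, -0.0, -0.0]
contact_force: [0.3, 0.9, -1.4]
finger_gap: 0.0585
grip_force: 57.6
```

apply_moves(translation=[[0,0,0.003],[0,0,0.003],[0,0,0.003]], delta_rot=[[0,0,0],[0,0,0],[0,0,0]])

```text
t: 7.87
tcp_pos: [0.5972, -0.2877, 0.0221]
tcp_rot: [0.683, 0.73, 0.0, 0.0]
contact_force: [-2.1, 1.9, 5.7]
finger_gap: 0.0583
grip_force: 58.4
```

apply_moves(translation=[[0,0,0.001],[0,0,0.001],[0,0,0.001]], delta_rot=[[0,0,0],[0,0,0],[0,0,0]])

```text
t: 8.12
tcp_pos: [0.5972, -0.2877, 0.0221]
tcp_rot: [0.683, 0.73, 0.0, 0.0]
contact_force: [-3.2, 2.7, 7.7]
finger_gap: 0.0584
grip_force: 58.6
```

Block is on the tray floor (contact at TCP z 0.022). I'll release, lift and go look at the terracotta block.

apply_moves(translation=[[0,0,0],[0,0,0],[0,0,0],[0,0,0],[0,0,0],[0,0,0],[0,0,-0.06],[0,0,-0.12],[0,0,-0.18],[0,0,-0.24],[0,0,-0.3],[0,0,-0.3]], delta_rot=[[0,0,0],[0,0,0],[0,0,0],[0,0,0],[0,0,0],[0,0,0],[0,0,0],[0,0,0],[0,0,0],[0,0,0],[0,0,0],[0,0,0]], fingers=78)

```text
t: 9.12
tcp_pos: [0.6015, -0.2898, 0.2101]
tcp_rot: [0.683, 0.73, 0.003, 0.008]
contact_force: [0.8, -1.0, 2.2]
finger_gap: 0.078
grip_force: 0.0
```

apply_moves(translation=[[0,-0.06,0],[0,-0.12,0],[0,-0.18,0],[0,-0.22,0],[0,-0.22,0],[0,-0.22,0],[0,-0.22,0]], delta_rot=[[0,0,0.05],[0,0,0.11],[0,0,0.11],[0,0,0.11],[0,0,0.11],[0,0,0.11],[0,0,0.11]])

```text
t: 9.7
tcp_pos: [0.4665, -0.296, 0.2003]
tcp_rot: [0.743, 0.669, 0.001, 0.001]
contact_force: [0.3, 0.5, 0.8]
finger_gap: 0.0781
grip_force: 0.0
```

Run:
```python
from h import *
import pickle
d=cam("wrist");pickle.dump(d,open("d1.pkl","wb"));cv2.imwrite("pics/n1.png",d[0]);print(tool()[0],tool()[1].as_quat())
```

```text
[ 0.4669129  -0.29573831  0.20012679] [7.42914936e-01 6.69385442e-01 5.97284107e-04 4.12656870e-04]
```

View pics/n1.png

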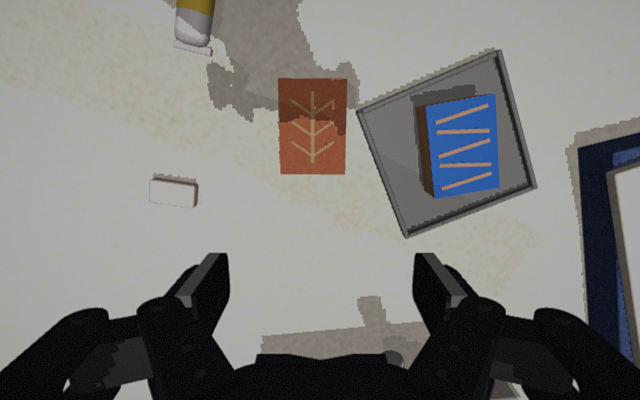

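Blue block lies flat in the tray. Terracotta top face spans (279,79)–(346,173), squared with the tool; the tray's nearest corner is at (358,111).

Run:
```python
from h import *
import pickle
f,K,P=pickle.load(open("d1.pkl","rb"))
c=np.array([px2w(p,.034,K,P)[:2] for p in[(279,79),(345.5,79),(346,173),(280,173)]]);print(c.round(4),c.mean(0))
print("tray",[px2w(p,.014,K,P)[:2].round(4) for p in[(358,111),(499,51),(536,187),(406,237)]])
b=np.array([px2w(p,.039,K,P)[:2] for p in[(426,105),(494,95),(498,187),(434,197)]]);print("blue",b.mean(0))
a=np.arctan2(*(c[1]-c[0])[::-1]);a2=np.arctan2(*(c[2]-c[3])[::-1]);yw=[np.arctan2(-(c[0]-c[3])[0],(c[0]-c[3])[1]),np.arctan2(-(c[1]-c[2])[0],(c[1]-c[2])[1])];print(a,a2,yw)
a=np.mean([a,a2]+yw);print(a)
m=c.mean(0)-.012*np.array([-np.sin(a),np.cos(a)]);print(m)
plan((*m,.1,a),(*m,.022,a))
```

```text
[[ 0.441  -0.2   ]
 [ 0.4978 -0.2059]
 [ 0.4912 -0.2873]
 [ 0.4308 -0.281 ]] [ 0.46520025 -0.24354234]
tray [array([ 0.5085, -0.2338]), array([ 0.6381, -0.1952]), array([ 0.6787, -0.3249]), array([ 0.5483, -0.3643])]
blue [ 0.5963588  -0.27456977]
-0.10468155121118634 -0.10520549227340989 [np.float64(-0.12576581761996483), np.float64(-0.08002767758661365)]
-0.10392013467279368
[ 0.46395545 -0.2554776 ]
T [0.0662, -0.0121, 0.1669] R [0.0009, -0.0002, -0.0001] rows 4
T [0.0661, -0.0123, 0.2969] R [0.0009, -0.0002, -0.0001] rows 6
```

apply_moves(translation=[[0.056,-0.012,0.06],[0.056,-0.012,0.12],[0.056,-0.012,0.18],[0.056,-0.012,0.22],[0.056,-0.012,0.25],[0.056,-0.012,0.275],[0.056,-0.012,0.275],[0.056,-0.012,0.275]], delta_rot=[[0,0,0],[0,0,0],[0,0,0],[0,0,0],[0,0,0],[0,0,0],[0,0,0],[0,0,0]], fingers=74)

```text
t: 10.42
tcp_pos: [0.4624, -0.2614, 0.0342]
tcp_rot: [0.743, 0.669, -0.0, -0.001]
contact_force: [1.5, -0.1, 0.6]
finger_gap: 0.0741
grip_force: 0.0
```

apply_moves(translation=[[0,0,0.006],[0,0,0.012],[0,0,0.018],[0,0,0.018],[0,0,0.018]], delta_rot=[[0,0,0],[0,0,0],[0,0,0],[0,0,0],[0,0,0]])

```text
t: 10.83
tcp_pos: [0.4618, -0.2623, 0.0245]
tcp_rot: [0.744, 0.669, 0.0, 0.0]
contact_force: [-0.2, 0.4, -0.7]
finger_gap: 0.0743
grip_force: 0.0
```

apply_moves(translation=[[0,0,0],[0,0,0],[0,0,0],[0,0,0],[0,0,0],[0,0,0],[0,0,0],[0,0,0]], delta_rot=[[0,0,0],[0,0,0],[0,0,0],[0,0,0],[0,0,0],[0,0,0],[0,0,0],[0,0,0]], fingers=52)

```text
t: 11.5
tcp_pos: [0.4622, -0.2625, 0.0254]
tcp_rot: [0.744, 0.669, 0.0, 0.001]
contact_force: [-3.1, 0.6, 6.2]
finger_gap: 0.057
grip_force: 52.2
```

Shallow bite (57 mm reading, 6 N upward). I'll reopen and take it 9 mm lower.

apply_moves(translation=[[0,0,0],[0,0,0],[0,0,0],[0,0,0],[0,0,0],[0,0,0.005],[0,0,0.01],[0,0,0.016],[0,0,0.016],[0,0,0.016]], delta_rot=[[0,0,0],[0,0,0],[0,0,0],[0,0,0],[0,0,0],[0,0,0],[0,0,0],[0,0,0],[0,0,0],[0,0,0]], fingers=74)

```text
t: 12.33
tcp_pos: [0.4614, -0.262, 0.0142]
tcp_rot: [0.744, 0.669, -0.0, -0.0]
contact_force: [0.2, -0.7, 0.3]
finger_gap: 0.0738
grip_force: 0.0
```

apply_moves(translation=[[0,0,0],[0,0,0],[0,0,0],[0,0,0],[0,0,0],[0,0,0],[0,0,0],[0,0,0]], delta_rot=[[0,0,0],[0,0,0],[0,0,0],[0,0,0],[0,0,0],[0,0,0],[0,0,0],[0,0,0]], fingers=52)

```text
t: 13.0
tcp_pos: [0.4622, -0.2625, 0.015]
tcp_rot: [0.744, 0.669, 0.0, 0.0]
contact_force: [1.0, -0.9, 3.3]
finger_gap: 0.0586
grip_force: 55.6
```

apply_moves(translation=[[0,0,-0.03],[0,0,-0.06],[0,0,-0.1],[0,0,-0.16],[0,0,-0.22],[0,0,-0.25],[0,0,-0.25],[0,0,-0.25]], delta_rot=[[0,0,0],[0,0,0],[0,0,0],[0,0,0],[0,0,0],[0,0,0],[0,0,0],[0,0,0]])

```text
t: 13.67
tcp_pos: [0.4617, -0.2621, 0.1647]
tcp_rot: [0.743, 0.669, 0.0, 0.0]
contact_force: [-0.1, 0.4, -1.8]
finger_gap: 0.0585
grip_force: 55.1
```

Run:
```python
from h import *
f,K,P=cam("wrist")
cv2.imwrite("pics/n2.png",f)
b=press(0,-.018);print(tool()[0],b,env.get_obs()["contact_force"])
plan((*b,.165,PY),(*b,.075,PY))
```

```text
[ 0.46057196 -0.26148661  0.16312414] [ 0.5729051  -0.03045961] [-0.35929909  0.02743789 -2.15721884]
T [0.4027, 0.1455, -0.0031] R [-0.0018, -0.001, -0.11] rows 8
T [0.4025, 0.146, 0.1469] R [-0.0018, -0.001, -0.11] rows 8
```

View pics/n2.png

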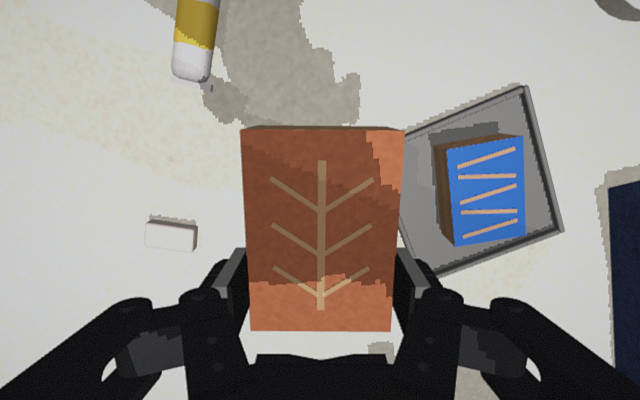

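Terracotta block is held level, top face (240,130)–(405,130)–(391,331)–(250,331). I'll compare its in-hand pose with the blue block's (same camera) to find the exact insertion point.

Run:
```python
from h import *
c=read_camera("wrist");K=c["mtx"];M=np.array(c["mount"])
n=cv2.imread("pics/n2.png");g=np.zeros_like(n);g[:,120:520]=cv2.imread("pics/g3.png")[:,:400]
def quad(img,lo,hi,name,box):
    h=cv2.cvtColor(img,cv2.COLOR_BGR2HSV);m=cv2.inRange(h,lo,hi)
    z=np.zeros_like(m);z[box[1]:box[3],box[0]:box[2]]=255;m&=z
    m=cv2.morphologyEx(m,cv2.MORPH_CLOSE,np.ones((13,13)))
    k=max(cv2.findContours(m,0,2)[0],key=cv2.contourArea);k=cv2.convexHull(k)
    for e in np.arange(.01,.1,.005):
        q=cv2.approxPolyDP(k,e*cv2.arcLength(k,True),True)[:,0]
        if len(q)<=4:break
    return q.astype(float)
def tf(q,ztop):
    o=[]
    for u in q:
        d=M[:3,:3]@np.linalg.inv(K)@np.array([*u,1]);o.append((M[:3,3]+d*(ztop-M[2,3])/d[2])[:2])
    o=np.array(o);r=cv2.minAreaRect((o*1e4).astype(np.float32));return o,o.mean(0),r
for nm,img,lo,hi,zt,box in[("blue",g,(95,120,60),(125,255,255),-.017,(200,143,420,345)),("new",n,(3,80,60),(14,255,255),-.019,(215,128,420,345))]:
    q=quad(img,lo,hi,nm,box);o,m,r=tf(q,zt);print(nm,q.tolist(),(o*1e3).round(1).tolist(),"centre mm",(m*1e3).round(2),"rect",r)
```

```text
blue [[398.0, 145.0], [389.0, 338.0], [253.0, 339.0], [240.0, 147.0]] [[54.9, 28.6], [-28.0, 29.7], [-28.5, -29.3], [54.1, -29.8]] centre mm [13.11 -0.2 ] rect ((131.73751831054688, -1.631988525390625), (590.0708618164062, 829.3464965820312), 89.51624298095703)
new [[404.0, 131.0], [390.0, 330.0], [251.0, 330.0], [240.0, 130.0]] [[60.1, 30.0], [-22.6, 29.4], [-22.6, -29.5], [60.4, -29.0]] centre mm [18.83  0.26] rect ((187.41319274902344, 2.79949951171875), (830.328857421875, 589.9364624023438), 0.35124969482421875)
```

Run:
```python
from h import *
plan((.5735,-.0306,.165,.073),(.5735,-.0306,.07,.073))
```

```text
T [0.4022, 0.1474, -0.0044] R [-0.0028, -0.0014, -0.1138] rows 8
T [0.4019, 0.1481, 0.1539] R [-0.0028, -0.0014, -0.1138] rows 8
```

apply_moves(translation=[[0.05,0.018,0],[0.1,0.037,0],[0.15,0.055,0],[0.2,0.074,0],[0.25,0.092,0],[0.3,0.11,0],[0.35,0.129,0],[0.402,0.148,0],[0.402,0.148,0.03],[0.402,0.148,0.08],[0.402,0.148,0.12],[0.402,0.148,0.15]], delta_rot=[[0,0,-0.02],[0,0,-0.04],[0,0,-0.06],[0,0,-0.08],[0,0,-0.1],[0,0,-0.114],[0,0,-0.114],[0,0,-0.114],[0,0,-0.114],[0,0,-0.114],[0,0,-0.114],[0,0,-0.114]])

```text
t: 14.77
tcp_pos: [0.5717, -0.0313, 0.0694]
tcp_rot: [0.68, 0.733, -0.003, -0.003]
contact_force: [-0.4, -0.3, -1.7]
finger_gap: 0.0591
grip_force: 55.1
```

apply_moves(translation=[[0,0,0],[0,0,0],[0,0,0],[0,0,0]], delta_rot=[[0,0,0],[0,0,0],[0,0,0],[0,0,0]])

```text
t: 15.1
tcp_pos: [0.5766, -0.0318, 0.0759]
tcp_rot: [0.681, 0.732, 0.001, 0.001]
contact_force: [0.0, -0.2, -0.9]
finger_gap: 0.059
grip_force: 55.0
```

Run:
```python
from h import *
f,K,P=cam("wrist");cv2.imwrite("pics/n3.png",f);print(tool()[0],env.get_obs()["finger_gap"],env.get_obs()["grip_force"])
plan((.5735,-.0306,.07,.073),(.5735,-.0306,.036,.073))
```

```text
[ 0.57676683 -0.03184728  0.07615283] 0.058492618726411524 55.01376986503601
T [0.0025, -0.0053, 0.0102] R [0.0019, 0.0002, 0.0001] rows 2
T [0.0025, -0.0055, 0.0669] R [0.0019, 0.0002, 0.0001] rows 2
```

View pics/n3.png

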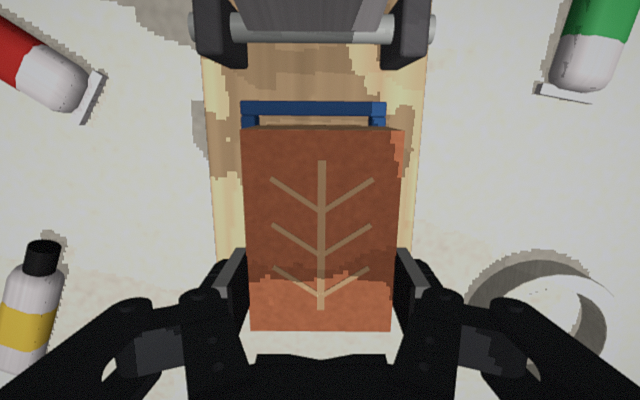

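Grasp is unchanged and the nest's back wall shows ahead at (241–386,108). I'll align and lower.

apply_moves(translation=[[0.0025,-0.0055,0.01],[0.0025,-0.0055,0.025],[0.0025,-0.0055,0.038],[0.0025,-0.0055,0.045],[0.0025,-0.0055,0.045],[0.0025,-0.0055,0.045]], delta_rot=[[0,0,0],[0,0,0],[0,0,0],[0,0,0],[0,0,0],[0,0,0]])

```text
t: 15.65
tcp_pos: [0.5717, -0.0305, 0.047]
tcp_rot: [0.681, 0.733, -0.0, -0.0]
contact_force: [1.0, 0.4, -2.3]
finger_gap: 0.059
grip_force: 55.1
```

apply_moves(translation=[[0,0,0.005],[0,0,0.01],[0,0,0.014],[0,0,0.014],[0,0,0.014]], delta_rot=[[0,0,0],[0,0,0],[0,0,0],[0,0,0],[0,0,0]])

```text
t: 16.07
tcp_pos: [0.572, -0.0305, 0.0391]
tcp_rot: [0.681, 0.733, -0.0, -0.0]
contact_force: [0.5, 0.9, -0.8]
finger_gap: 0.0587
grip_force: 55.1
```

Underside is below the rim with no side force. Down to the pad, then release and lift.

apply_moves(translation=[[0,0,0.004],[0,0,0.005],[0,0,0.005],[0,0,0.005]], delta_rot=[[0,0,0],[0,0,0],[0,0,0],[0,0,0]])

```text
t: 16.4
tcp_pos: [0.5721, -0.0305, 0.0363]
tcp_rot: [0.681, 0.733, -0.0, -0.0]
contact_force: [-0.2, -0.2, -0.8]
finger_gap: 0.0587
grip_force: 55.1
```

apply_moves(translation=[[0,0,0],[0,0,0],[0,0,0],[0,0,0],[0,0,0],[0,0,-0.05],[0,0,-0.1],[0,0,-0.15],[0,0,-0.15],[0,0,-0.15],[0,0,-0.15]], delta_rot=[[0,0,0],[0,0,0],[0,0,0],[0,0,0],[0,0,0],[0,0,0],[0,0,0],[0,0,0],[0,0,0],[0,0,0],[0,0,0]], fingers=80)

```text
t: 17.32
tcp_pos: [0.5718, -0.0305, 0.1261]
tcp_rot: [0.681, 0.733, -0.0, -0.0]
contact_force: [-0.3, 0.1, -0.2]
finger_gap: 0.0803
grip_force: 0.0
```

Run:
```python
from h import *
f,K,P=cam("wrist");cv2.imwrite("pics/n4.png",f);print(tool()[0])
plan((.5722,-.0118,.12,.073),(.5722,-.0118,.075,.073))
```

```text
[ 0.57113265 -0.03047555  0.12521223]
T [0.0309, 0.0041, 0.0087] R [-0.0014, -0.0001, 0.0002] rows 2
T [0.0309, 0.0042, 0.0837] R [-0.0014, -0.0001, 0.0002] rows 3
```

View pics/n4.png

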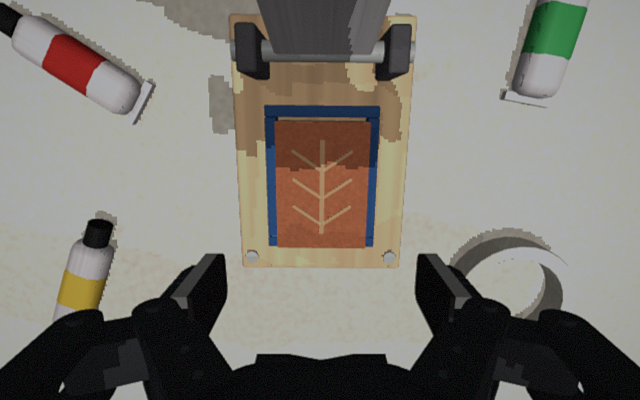

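Terracotta block sits square in the nest. I'll close the fingers and press on its centre.

apply_moves(translation=[[0.031,0.004,0],[0.031,0.004,0],[0.031,0.004,0],[0.031,0.004,0],[0.031,0.004,0],[0.031,0.004,0],[0.031,0.004,0],[0.031,0.004,0.03],[0.031,0.004,0.06],[0.031,0.004,0.075],[0.031,0.004,0.075],[0.031,0.004,0.075]], delta_rot=[[0,0,0],[0,0,0],[0,0,0],[0,0,0],[0,0,0],[0,0,0],[0,0,0],[0,0,0],[0,0,0],[0,0,0],[0,0,0],[0,0,0]], fingers=0)

```text
t: 18.37
tcp_pos: [0.5729, -0.012, 0.081]
tcp_rot: [0.681, 0.732, -0.0, -0.0]
contact_force: [0.0, -0.1, 1.0]
finger_gap: -0.0
grip_force: 0.0
```

apply_moves(translation=[[0,0,0.003],[0,0,0.006],[0,0,0.009],[0,0,0.009],[0,0,0.009]], delta_rot=[[0,0,0],[0,0,0],[0,0,0],[0,0,0],[0,0,0]])

```text
t: 18.78
tcp_pos: [0.5733, -0.0118, 0.0761]
tcp_rot: [0.681, 0.733, 0.0, 0.0]
contact_force: [0.3, 0.2, 0.0]
finger_gap: 0.0001
grip_force: 0.0
```

apply_moves(translation=[[0,0,0.003],[0,0,0.005],[0,0,0.005],[0,0,0.005]], delta_rot=[[0,0,0],[0,0,0],[0,0,0],[0,0,0]])

```text
t: 19.12
tcp_pos: [0.573, -0.0118, 0.0728]
tcp_rot: [0.681, 0.733, -0.0, -0.0]
contact_force: [-0.6, -0.0, -0.0]
finger_gap: -0.0004
grip_force: 0.0
```

apply_moves(translation=[[0,0,0.003],[0,0,0.005],[0,0,0.005],[0,0,0.005]], delta_rot=[[0,0,0],[0,0,0],[0,0,0],[0,0,0]])

```text
t: 19.45
tcp_pos: [0.573, -0.0118, 0.0697]
tcp_rot: [0.681, 0.733, -0.0, -0.0]
contact_force: [0.4, -0.9, -0.5]
finger_gap: -0.0001
grip_force: 0.0
```

apply_moves(translation=[[0,0,0.003],[0,0,0.005],[0,0,0.005],[0,0,0.005]], delta_rot=[[0,0,0],[0,0,0],[0,0,0],[0,0,0]])

```text
t: 19.78
tcp_pos: [0.5731, -0.0118, 0.0667]
tcp_rot: [0.681, 0.733, -0.0, -0.0]
contact_force: [0.1, -0.2, -0.5]
finger_gap: 0.0002
grip_force: 0.0
```

apply_moves(translation=[[0,0,0.003],[0,0,0.005],[0,0,0.005],[0,0,0.005]], delta_rot=[[0,0,0],[0,0,0],[0,0,0],[0,0,0]])

```text
t: 20.12
tcp_pos: [0.573, -0.0118, 0.0637]
tcp_rot: [0.681, 0.733, -0.0, -0.0]
contact_force: [0.6, 0.3, 0.1]
finger_gap: -0.0002
grip_force: 0.0
```

apply_moves(translation=[[0,0,0.003],[0,0,0.005],[0,0,0.005],[0,0,0.005]], delta_rot=[[0,0,0],[0,0,0],[0,0,0],[0,0,0]])

```text
t: 20.45
tcp_pos: [0.5731, -0.0118, 0.0607]
tcp_rot: [0.681, 0.733, -0.0, -0.0]
contact_force: [0.4, -0.9, -0.8]
finger_gap: -0.0001
grip_force: 0.0
```

apply_moves(translation=[[0,0,0.003],[0,0,0.005],[0,0,0.005],[0,0,0.005]], delta_rot=[[0,0,0],[0,0,0],[0,0,0],[0,0,0]])

```text
t: 20.78
tcp_pos: [0.5731, -0.0118, 0.0577]
tcp_rot: [0.681, 0.733, -0.0, -0.0]
contact_force: [0.1, -0.2, -0.9]
finger_gap: -0.0001
grip_force: 0.0
```

apply_moves(translation=[[0,0,0.003],[0,0,0.005],[0,0,0.005],[0,0,0.005]], delta_rot=[[0,0,0],[0,0,0],[0,0,0],[0,0,0]])

```text
t: 21.12
tcp_pos: [0.573, -0.0118, 0.0547]
tcp_rot: [0.681, 0.733, -0.0, -0.0]
contact_force: [0.2, 0.2, -0.9]
finger_gap: 0.0
grip_force: 0.0
```

apply_moves(translation=[[0,0,0.003],[0,0,0.005],[0,0,0.005],[0,0,0.005]], delta_rot=[[0,0,0],[0,0,0],[0,0,0],[0,0,0]])

```text
t: 21.45
tcp_pos: [0.5732, -0.0118, 0.0518]
tcp_rot: [0.681, 0.733, -0.0, 0.0]
contact_force: [0.0, -0.9, 0.3]
finger_gap: 0.0
grip_force: 0.0
```

Run:
```python
from h import *
a=cam("wrist")[0][:, 120:520];b=cam("scene")[0][150:250,250:350];b=cv2.resize(b,(400,400),interpolation=cv2.INTER_CUBIC)
cv2.imwrite("pics/p1.png",np.hstack([a,b]))
```

apply_moves(translation=[[0,0,0.003],[0,0,0.003],[0,0,0.003]], delta_rot=[[0,0,0],[0,0,0],[0,0,0]])

```text
t: 21.8
tcp_pos: [0.5732, -0.0118, 0.0503]
tcp_rot: [0.681, 0.733, 0.0, 0.0]
contact_force: [-1.5, -0.6, 2.7]
finger_gap: 0.0
grip_force: 1.4
```

apply_moves(translation=[[0,0,0.003],[0,0,0.003],[0,0,0.003]], delta_rot=[[0,0,0],[0,0,0],[0,0,0]])

```text
t: 22.05
tcp_pos: [0.5732, -0.0118, 0.0483]
tcp_rot: [0.681, 0.733, 0.0, 0.0]
contact_force: [-1.6, 0.4, 2.7]
finger_gap: -0.0002
grip_force: 1.7
```

apply_moves(translation=[[0,0,0.003],[0,0,0.003],[0,0,0.003]], delta_rot=[[0,0,0],[0,0,0],[0,0,0]])

```text
t: 22.3
tcp_pos: [0.5733, -0.0117, 0.0471]
tcp_rot: [0.681, 0.733, 0.0, 0.0]
contact_force: [-2.6, -0.5, 7.2]
finger_gap: -0.0002
grip_force: 3.5
```

apply_moves(translation=[[0,0,0.003],[0,0,0.003],[0,0,0.003]], delta_rot=[[0,0,0],[0,0,0],[0,0,0]])

```text
t: 22.55
tcp_pos: [0.5734, -0.0118, 0.047]
tcp_rot: [0.681, 0.733, 0.0, 0.0]
contact_force: [-5.0, -0.1, 15.5]
finger_gap: 0.0001
grip_force: 7.8
```

apply_moves(translation=[[0,0,0.003],[0,0,0.003],[0,0,0.003]], delta_rot=[[0,0,0],[0,0,0],[0,0,0]])

```text
t: 22.8
tcp_pos: [0.5735, -0.0118, 0.0469]
tcp_rot: [0.681, 0.732, 0.0, 0.0]
contact_force: [-8.9, -1.0, 23.3]
finger_gap: -0.0001
grip_force: 12.0
```

apply_moves(translation=[[0,0,0.003],[0,0,0.003],[0,0,0.003]], delta_rot=[[0,0,0],[0,0,0],[0,0,0]])

```text
t: 23.05
tcp_pos: [0.5736, -0.0118, 0.0468]
tcp_rot: [0.681, 0.733, 0.001, 0.001]
contact_force: [-11.8, -0.1, 32.7]
finger_gap: 0.0003
grip_force: 16.2
```

apply_moves(translation=[[0,0,0.003],[0,0,0.003],[0,0,0.003]], delta_rot=[[0,0,0],[0,0,0],[0,0,0]])

```text
t: 23.3
tcp_pos: [0.5738, -0.0117, 0.0467]
tcp_rot: [0.681, 0.733, 0.001, 0.001]
contact_force: [-14.0, -0.1, 41.6]
finger_gap: 0.0002
grip_force: 20.5
```

Hard stop at TCP z 0.047 after about 5 mm of sinking. I'll check the seat by pressing both ends too.

apply_moves(translation=[[0,0,-0.04],[0,0,-0.04],[-0.045,0,-0.04],[-0.045,0,-0.04],[-0.045,0,-0.03],[-0.045,0,-0.02],[-0.045,0,-0.01],[-0.045,0,-0.01],[-0.045,0,-0.01]], delta_rot=[[0,0,0],[0,0,0],[0,0,0],[0,0,0],[0,0,0],[0,0,0],[0,0,0],[0,0,0],[0,0,0]])

```text
t: 24.05
tcp_pos: [0.575, -0.0382, 0.0469]
tcp_rot: [0.68, 0.733, -0.0, -0.0]
contact_force: [-5.5, -1.7, 15.2]
finger_gap: -0.0001
grip_force: 7.5
```

apply_moves(translation=[[0,0,0.003],[0,0,0.005],[0,0,0.005],[0,0,0.005]], delta_rot=[[0,0,0],[0,0,0],[0,0,0],[0,0,0]])

```text
t: 24.38
tcp_pos: [0.5752, -0.0384, 0.0466]
tcp_rot: [0.68, 0.733, -0.0, 0.0]
contact_force: [-9.0, -0.3, 28.5]
finger_gap: 0.0
grip_force: 14.1
```

apply_moves(translation=[[0,0,-0.04],[0,0,-0.04],[0.045,0,-0.04],[0.09,0,-0.04],[0.09,0,-0.03],[0.09,0,-0.02],[0.09,0,-0.01],[0.09,0,0],[0.09,0,0],[0.09,0,0]], delta_rot=[[0,0,0],[0,0,0],[0,0,0],[0,0,0],[0,0,0],[0,0,0],[0,0,0],[0,0,0],[0,0,0],[0,0,0]])

```text
t: 25.22
tcp_pos: [0.5711, 0.0162, 0.0465]
tcp_rot: [0.681, 0.732, 0.001, -0.001]
contact_force: [-10.1, 3.4, 28.5]
finger_gap: -0.0002
grip_force: 14.1
```

Same level (0.0466) at both ends, so the block is home and level. Now the clamp: back off, rise over the plate and get behind it.

Run:
```python
from h import *
plan((*press(0,-.02),.1,PY),(*press(0,-.02),.30,PY),(*press(0,.155),.30,PY),(*press(0,.155),.203,PY))
```

```text
T [-0.0809, -0.0026, -0.0893] R [-0.0001, -0.0014, 0.0036] rows 3
T [-0.0802, -0.0027, -0.4226] R [-0.0001, -0.0014, 0.0036] rows 8
T [0.2114, -0.001, -0.422] R [-0.0001, -0.0014, 0.0036] rows 8
T [0.2111, -0.001, -0.2603] R [-0.0001, -0.0014, 0.0036] rows 6
```

apply_moves(translation=[[-0.04,0,-0.02],[-0.08,0,-0.06],[-0.08,-0.002,-0.12],[-0.08,-0.002,-0.18],[-0.08,-0.002,-0.24],[-0.08,-0.002,-0.3],[-0.08,-0.002,-0.36],[-0.08,-0.002,-0.42],[-0.08,-0.002,-0.42],[-0.03,-0.002,-0.42]], delta_rot=[[0,0,0],[0,0,0],[0,0,0],[0,0,0],[0,0,0],[0,0,0],[0,0,0],[0,0,0],[0,0,0],[0,0,0]])

```text
t: 26.05
tcp_pos: [0.5734, -0.0133, 0.2963]
tcp_rot: [0.686, 0.727, -0.001, 0.005]
contact_force: [-0.5, -1.3, -0.4]
finger_gap: -0.0002
grip_force: 0.0
```

apply_moves(translation=[[0.06,0,0],[0.12,0,0],[0.18,0,0],[0.24,0,0],[0.24,0,0],[0.24,0,0],[0.24,0,0.05],[0.24,0,0.1],[0.24,0,0.14],[0.24,0,0.16],[0.24,0,0.16],[0.24,0,0.16]], delta_rot=[[0,0,0],[0,0,0],[0,0,0],[0,0,0],[0,0,0],[0,0,0],[0,0,0],[0,0,0],[0,0,0],[0,0,0],[0,0,0],[0,0,0]])

```text
t: 27.05
tcp_pos: [0.5608, 0.1382, 0.1971]
tcp_rot: [0.682, 0.731, -0.001, -0.0]
contact_force: [0.3, 0.1, 1.9]
finger_gap: -0.0002
grip_force: 0.0
```

Run:
```python
from h import *
o=env.get_obs();print(tool()[0],o["contact_force"])
print(o["tcp_rot"])
for th in(1.78,1.6,1.45,1.3,1.15,1.0,.85,.7,.55,.4,.3,.2,.1,.04,0.,-.03):
    r=.168;y=.082-r*np.cos(th)+.005*np.sin(th)+.011;z=.054+r*np.sin(th)+.005*np.cos(th)-.002
    print(th,end=" ");plan((*press(0,y),z,PY))
a=cam("side")[0][100:260,280:480];cv2.imwrite("pics/cl1.png",cv2.resize(a,(800,640))[:600])
```

```text
[0.5608248  0.13816606 0.19713297] [0.33313514 0.07677504 1.85385759]
[ 6.81984794e-01  7.31365124e-01 -1.33660011e-03 -9.48881695e-05]
1.78 T [-0.0305, 0.0011, -0.0302] R [-0.0013, 0.0011, 0.0018] rows 2
1.6 T [-0.0803, 0.001, -0.0376] R [-0.0013, 0.0011, 0.0018] rows 3
1.45 T [-0.1223, 0.0008, -0.0369] R [-0.0013, 0.0011, 0.0018] rows 3
1.3 T [-0.1637, 0.0007, -0.0299] R [-0.0013, 0.0011, 0.0018] rows 4
1.15 T [-0.2036, 0.0007, -0.0167] R [-0.0013, 0.0011, 0.0018] rows 4
1.0 T [-0.241, 0.0006, 0.0022] R [-0.0013, 0.0011, 0.0018] rows 5
0.85 T [-0.2753, 0.0005, 0.0265] R [-0.0013, 0.0011, 0.0018] rows 5
0.7 T [-0.3055, 0.0005, 0.0556] R [-0.0013, 0.0011, 0.0018] rows 6
0.55 T [-0.331, 0.0005, 0.089] R [-0.0013, 0.0011, 0.0018] rows 6
0.4 T [-0.3512, 0.0005, 0.1258] R [-0.0013, 0.0011, 0.0018] rows 7
0.3 T [-0.3615, 0.0006, 0.1518] R [-0.0013, 0.0011, 0.0018] rows 7
0.2 T [-0.3692, 0.0006, 0.1787] R [-0.0013, 0.0011, 0.0018] rows 7
0.1 T [-0.3742, 0.0006, 0.2063] R [-0.0013, 0.0011, 0.0018] rows 8
0.04 T [-0.3758, 0.0007, 0.223] R [-0.0013, 0.0011, 0.0018] rows 8
0.0 T [-0.3764, 0.0007, 0.2342] R [-0.0013, 0.0011, 0.0018] rows 8
-0.03 T [-0.3765, 0.0007, 0.2426] R [-0.0013, 0.0011, 0.0018] rows 8
```

apply_moves(translation=[[-0.03,0.001,-0.03],[-0.055,0.001,-0.034],[-0.08,0.001,-0.037],[-0.1,0.001,-0.037],[-0.122,0.001,-0.037],[-0.143,0.001,-0.033],[-0.164,0.001,-0.03],[-0.184,0.001,-0.023],[-0.204,0.001,-0.017],[-0.223,0.001,-0.007],[-0.241,0.001,0.002],[-0.241,0.001,0.002]], delta_rot=[[0,0,0],[0,0,0],[0,0,0],[0,0,0],[0,0,0],[0,0,0],[0,0,0],[0,0,0],[0,0,0],[0,0,0],[0,0,0],[0,0,0]])

```text
t: 28.1
tcp_pos: [0.5707, -0.0081, 0.1948]
tcp_rot: [0.683, 0.731, -0.003, -0.0]
contact_force: [-0.1, -0.2, 0.3]
finger_gap: 0.0002
grip_force: 0.0
```

Run:
```python
from h import *
o=env.get_obs();print(tool()[0],o["contact_force"])
a=cam("side")[0][110:250,290:430];b=cam("wrist")[0]
cv2.imwrite("pics/cl2.png",np.hstack([cv2.resize(a,(400,400),interpolation=cv2.INTER_CUBIC),b[:,120:520]]))
```

```text
[ 0.57073691 -0.00814919  0.19482544] [-0.07511046 -0.19118661  0.33750452]
```

View pics/cl2.png

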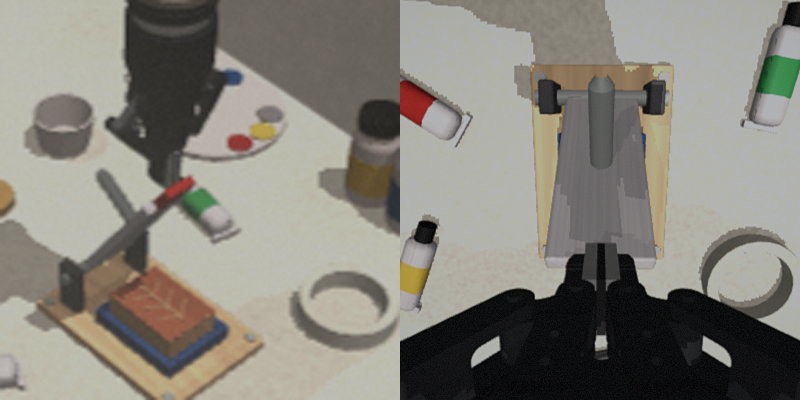

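The plate is swinging down ahead of the fingers and the tip is on the red tab. Continue shut.

apply_moves(translation=[[-0.018,0,0.012],[-0.034,0,0.024],[-0.05,0,0.039],[-0.064,0,0.053],[-0.078,0,0.07],[-0.09,0,0.087],[-0.1,0,0.105],[-0.11,0,0.124],[-0.12,0,0.15],[-0.128,0,0.177],[-0.133,0,0.204],[-0.133,0,0.204]], delta_rot=[[0,0,0],[0,0,0],[0,0,0],[0,0,0],[0,0,0],[0,0,0],[0,0,0],[0,0,0],[0,0,0],[0,0,0],[0,0,0],[0,0,0]])

```text
t: 29.2
tcp_pos: [0.5743, -0.0846, 0.0702]
tcp_rot: [0.681, 0.732, -0.003, -0.003]
contact_force: [-0.8, 0.1, -0.1]
finger_gap: -0.0001
grip_force: 0.0
```

apply_moves(translation=[[-0.001,0,0.008],[-0.002,0,0.017],[-0.002,0,0.022],[-0.002,0,0.022],[-0.002,0,0.022]], delta_rot=[[0,0,0],[0,0,0],[0,0,0],[0,0,0],[0,0,0]])

```text
t: 29.62
tcp_pos: [0.5781, -0.0839, 0.0617]
tcp_rot: [0.681, 0.733, 0.0, 0.0]
contact_force: [0.1, -0.7, 0.3]
finger_gap: -0.0001
grip_force: 0.0
```

apply_moves(translation=[[0,0,0.004],[0,0,0.007],[0,0,0.007],[0,0,0.007]], delta_rot=[[0,0,0],[0,0,0],[0,0,0],[0,0,0]])

```text
t: 29.95
tcp_pos: [0.578, -0.0841, 0.0574]
tcp_rot: [0.681, 0.733, 0.0, 0.0]
contact_force: [0.0, -0.6, 0.2]
finger_gap: 0.0002
grip_force: 0.2
```

apply_moves(translation=[[0,0,0.003],[0,0,0.005],[0,0,0.005],[0,0,0.005]], delta_rot=[[0,0,0],[0,0,0],[0,0,0],[0,0,0]])

```text
t: 30.28
tcp_pos: [0.5781, -0.0842, 0.0569]
tcp_rot: [0.681, 0.733, 0.0, 0.0]
contact_force: [-3.6, -0.1, 12.4]
finger_gap: -0.0001
grip_force: 6.4
```

apply_moves(translation=[[0,0,0.003],[0,0,0.003],[0,0,0.003],[0,0,0.003]], delta_rot=[[0,0,0],[0,0,0],[0,0,0],[0,0,0]])

```text
t: 30.62
tcp_pos: [0.5782, -0.0842, 0.0567]
tcp_rot: [0.681, 0.733, 0.0, 0.0]
contact_force: [-7.3, 1.3, 21.3]
finger_gap: 0.0001
grip_force: 10.2
```

apply_moves(translation=[[0,0,0.003],[0,0,0.003],[0,0,0.003],[0,0,0.003]], delta_rot=[[0,0,0],[0,0,0],[0,0,0],[0,0,0]])

```text
t: 30.95
tcp_pos: [0.5782, -0.0842, 0.0565]
tcp_rot: [0.681, 0.733, 0.001, 0.001]
contact_force: [-10.1, 1.3, 28.2]
finger_gap: -0.0
grip_force: 14.1
```

Clamp is shut (rigid at plate height, 28 N). Now to the rings: rise and look at them from above.

Run:
```python
from h import *
plan((.578,-.084,.26,PY),(.48,.25,.26,0))
```

```text
T [0.0003, 0.0002, -0.3392] R [0.001, 0.0001, 0.0039] rows 6
T [0.5674, -0.122, -0.3395] R [0.001, 0.0001, 0.0466] rows 11
```

apply_moves(translation=[[0,0,-0.06],[0,0,-0.12],[0,0,-0.18],[0,0,-0.24],[0,0,-0.3],[0,0,-0.34],[0.06,-0.013,-0.34],[0.12,-0.026,-0.34],[0.18,-0.039,-0.34],[0.24,-0.052,-0.34],[0.3,-0.065,-0.34],[0.36,-0.078,-0.34]], delta_rot=[[0,0,0],[0,0,0],[0,0,0],[0,0,0],[0,0,0],[0,0,0],[0,0,0],[0,0,0],[0,0,0],[0,0,0],[0,0,0],[0,0,0]], fingers=85)

```text
t: 31.95
tcp_pos: [0.5144, 0.1293, 0.2547]
tcp_rot: [0.681, 0.732, -0.0, 0.0]
contact_force: [0.3, 0.1, -0.7]
finger_gap: 0.0851
grip_force: 0.0
```

apply_moves(translation=[[0.06,-0.013,0],[0.12,-0.026,0],[0.18,-0.039,0],[0.207,-0.044,0],[0.207,-0.044,0],[0.207,-0.044,0],[0.207,-0.044,0]], delta_rot=[[0,0,0.015],[0,0,0.03],[0,0,0.046],[0,0,0.046],[0,0,0.046],[0,0,0.046],[0,0,0.046]])

```text
t: 32.53
tcp_pos: [0.4805, 0.2482, 0.2545]
tcp_rot: [0.707, 0.707, -0.001, 0.001]
contact_force: [-0.7, -0.6, 0.7]
finger_gap: 0.0852
grip_force: 0.0
```

```bash
cat >> h.py <<'E'
def blobs(f,lo,hi,amin=150):
    m=cv2.inRange(cv2.cvtColor(f,cv2.COLOR_BGR2HSV),lo,hi);m=cv2.morphologyEx(m,cv2.MORPH_CLOSE,np.ones((5,5)))
    out=[]
    for c in cv2.findContours(m,0,2)[0]:
        if cv2.contourArea(c)>amin:
            x,y,w,h=cv2.boundingRect(c);out.append((cv2.fitEllipse(c)[0],(x,y,w,h),cv2.contourArea(c)))
    return out
BR=((10,90,50),(24,255,255));PU=((125,80,40),(160,255,255))
def rings(name="wrist"):
    f,K,P=cam(name)
    for nm,c in(("brass",BR),("purple",PU)):
        for e,b,A in blobs(f,*c): print(nm,np.round(e,1),b,int(A),px2w(e,.0095,K,P)[:2].round(4))
    return f,K,P
E
python3 - <<'E'
from h import *
print(tool()[0]);f,_,_=rings();cv2.imwrite("pics/r1.png",f)
E
```

```text
[0.48051068 0.24816226 0.25446442]
brass [613.4 334.9] (618, 332, 22, 27) 298 [0.8681 0.0272]
brass [379.3 310.4] (336, 282, 87, 74) 2420 [0.5566 0.0643]
brass [258.1 165.7] (234, 142, 49, 48) 1760 [0.409  0.2531]
brass [384.9 161.9] (361, 138, 49, 49) 1769 [0.5542 0.2573]
brass [276.8  62.6] (251, 35, 53, 56) 2213 [0.4343 0.3634]
purple [186.2  88.3] (160, 62, 53, 53) 2118 [0.3353 0.3375]
```

View pics/r1.png

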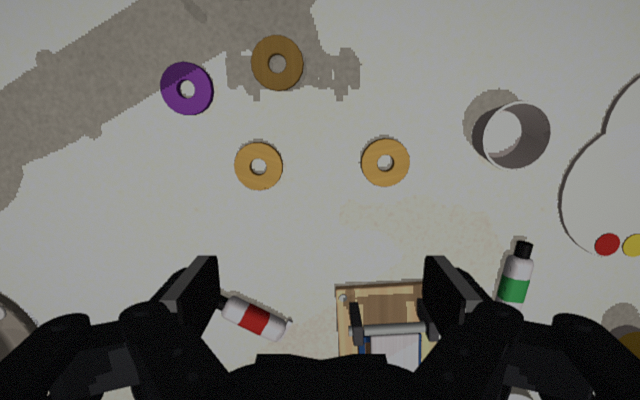

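Three brass rings at (385,162), (258,166), (277,63); the purple one at (186,88) stays. One ring has shifted since the start, so I use the new positions. First ring: (0.554,0.257).

Run:
```python
from h import *
plan((.5542,.2573,.05,0),(.5542,.2573,-.001,0))
```

```text
T [0.0169, 0.1223, 0.3408] R [0.0001, 0.001, -0.0013] rows 7
T [0.017, 0.1223, 0.4258] R [0.0001, 0.001, -0.0013] rows 8
```

apply_moves(translation=[[0.017,0.06,0.04],[0.017,0.122,0.08],[0.017,0.122,0.14],[0.017,0.122,0.2],[0.017,0.122,0.26],[0.017,0.122,0.31],[0.017,0.122,0.35],[0.017,0.122,0.38],[0.017,0.122,0.395],[0.017,0.122,0.4],[0.017,0.122,0.4],[0.017,0.122,0.4]], delta_rot=[[0,0,0],[0,0,0],[0,0,0],[0,0,0],[0,0,0],[0,0,0],[0,0,0],[0,0,0],[0,0,0],[0,0,0],[0,0,0],[0,0,0]])

```text
t: 33.58
tcp_pos: [0.5545, 0.2598, 0.016]
tcp_rot: [0.707, 0.707, 0.001, 0.001]
contact_force: [-0.7, -0.3, 0.5]
finger_gap: 0.085
grip_force: 0.0
```

apply_moves(translation=[[0,0,0.008],[0,0,0.016],[0,0,0.024],[0,0,0.024],[0,0,0.024],[0,0,0.024]], delta_rot=[[0,0,0],[0,0,0],[0,0,0],[0,0,0],[0,0,0],[0,0,0]])

```text
t: 34.08
tcp_pos: [0.5532, 0.2601, 0.0003]
tcp_rot: [0.707, 0.708, 0.0, 0.0]
contact_force: [0.3, 0.4, -0.0]
finger_gap: 0.0853
grip_force: 0.0
```

apply_moves(translation=[[0,0,0],[0,0,0],[0,0,0],[0,0,0],[0,0,0],[0,0,0],[0,0,0],[0,0,0]], delta_rot=[[0,0,0],[0,0,0],[0,0,0],[0,0,0],[0,0,0],[0,0,0],[0,0,0],[0,0,0]], fingers=45, force=60)

```text
t: 34.75
tcp_pos: [0.5539, 0.2603, 0.0014]
tcp_rot: [0.707, 0.707, 0.001, 0.0]
contact_force: [0.2, 0.2, 5.3]
finger_gap: 0.0525
grip_force: 61.9
```

Shallow bite again (52.5 reading). Reopen, 7 mm lower, 2.5 mm back, close.

apply_moves(translation=[[0,0,0],[0,0,0],[0,0,0],[0,0,0],[0,0,0],[-0.004,0,0],[-0.004,0,0.006],[-0.004,0,0.012],[-0.004,0,0.012],[-0.004,0,0.012]], delta_rot=[[0,0,0],[0,0,0],[0,0,0],[0,0,0],[0,0,0],[0,0,0],[0,0,0],[0,0,0],[0,0,0],[0,0,0]], fingers=76)

```text
t: 35.58
tcp_pos: [0.5527, 0.2573, -0.0075]
tcp_rot: [0.707, 0.707, -0.001, -0.0]
contact_force: [-0.1, -0.8, 0.0]
finger_gap: 0.0759
grip_force: 0.0
```

apply_moves(translation=[[0,0,0],[0,0,0],[0,0,0],[0,0,0],[0,0,0],[0,0,0],[0,0,0],[0,0,0]], delta_rot=[[0,0,0],[0,0,0],[0,0,0],[0,0,0],[0,0,0],[0,0,0],[0,0,0],[0,0,0]], fingers=45)

```text
t: 36.25
tcp_pos: [0.5541, 0.2582, -0.0053]
tcp_rot: [0.707, 0.707, 0.001, 0.0]
contact_force: [-0.5, -0.2, 5.7]
finger_gap: 0.0534
grip_force: 66.1
```

apply_moves(translation=[[0,0,-0.03],[0,0,-0.06],[0,0,-0.1],[0,0,-0.15],[0,0,-0.2],[0,0,-0.25],[0,0,-0.3],[0,0,-0.3],[0,0,-0.3]], delta_rot=[[0,0,0],[0,0,0],[0,0,0],[0,0,0],[0,0,0],[0,0,0],[0,0,0],[0,0,0],[0,0,0]])

```text
t: 37.0
tcp_pos: [0.5542, 0.2583, 0.1749]
tcp_rot: [0.707, 0.708, 0.002, 0.001]
contact_force: [0.1, 0.1, -3.1]
finger_gap: 0.0533
grip_force: 64.0
```

Run:
```python
from h import *
print(tool()[0],env.get_obs()["contact_force"],env.get_obs()["finger_gap"])
f,K,P=cam("wrist");cv2.imwrite("pics/r2.png",f)
for e,b,A in blobs(f,*BR): print(np.round(e,1),b,A)
c=read_camera("wrist");print(np.array(c["mount"]).round(4).tolist(),np.array(c["mtx"]).round(1).tolist())
```

```text
[0.5542249  0.25829824 0.17494674] [ 0.09654105  0.10608658 -3.05543502] 0.05331928675369642
[321.9 286. ] (255, 212, 135, 148) 15194.0
[164.  190.3] (133, 162, 63, 58) 2797.0
[178.3  63.6] (144, 29, 70, 70) 3670.5
[[0.0001, -0.9645, -0.2642, 0.0675], [1.0, 0.0001, 0.0003, 0.0001], [-0.0003, -0.2642, 0.9645, -0.1444], [0.0, 0.0, 0.0, 1.0]] [[341.5, 0.0, 320.7], [0.0, 341.5, 203.0], [0.0, 0.0, 1.0]]
```

```bash
cat >> h.py <<'E'
ST=np.array([.5722,-.0118])
def hole(f,K,M,zt=-.0118):
    m=cv2.inRange(cv2.cvtColor(f,cv2.COLOR_BGR2HSV),*BR)
    cs,h=cv2.findContours(m,cv2.RETR_CCOMP,cv2.CHAIN_APPROX_NONE)
    c=max([c for c,k in zip(cs,h[0]) if k[3]>=0 and 200<cv2.boundingRect(c)[1]<330],key=cv2.contourArea)
    e=cv2.minEnclosingCircle(c); mo=cv2.moments(c);u=(mo["m10"]/mo["m00"],mo["m01"]/mo["m00"])
    d=M[:3,:3]@np.linalg.inv(K)@np.array([*u,1]);x=M[:3,3]+d*(zt-M[2,3])/d[2]
    return np.round(u,1),cv2.boundingRect(c),x[:2]
E
python3 - <<'E'
from h import *
c=read_camera("wrist");u,b,x=hole(cv2.imread("pics/r2.png"),c["mtx"],np.array(c["mount"]));print(u,b,x.round(4))
s=ST-np.array([0,x[0]]);print(s)   # yaw 0
plan((*s,.17,0),(*s,.125,0))
E
```

```text
[320.6 274.9] (298, 259, 46, 33) [-0.0006  0.0001]
[ 0.5722     -0.01120569]
T [-0.4466, 0.0338, 0.0018] R [-0.0028, 0.0014, 0.0007] rows 8
T [-0.4464, 0.0341, 0.0768] R [-0.0028, 0.0014, 0.0007] rows 8
```

apply_moves(translation=[[-0.06,0.005,0],[-0.12,0.01,0],[-0.18,0.014,0],[-0.24,0.018,0],[-0.3,0.023,0],[-0.36,0.028,0],[-0.41,0.032,0],[-0.4465,0.034,0],[-0.4465,0.034,0.03],[-0.4465,0.034,0.06],[-0.4465,0.034,0.07],[-0.4465,0.034,0.07]], delta_rot=[[0,0,0],[0,0,0],[0,0,0],[0,0,0],[0,0,0],[0,0,0],[0,0,0],[0,0,0],[0,0,0],[0,0,0],[0,0,0],[0,0,0]])

```text
t: 38.15
tcp_pos: [0.5707, -0.0101, 0.1272]
tcp_rot: [0.707, 0.708, -0.003, -0.003]
contact_force: [0.4, 0.9, -2.5]
finger_gap: 0.0535
grip_force: 63.9
```

apply_moves(translation=[[0,0,0],[0,0,0],[0,0,0],[0,0,0]], delta_rot=[[0,0,0],[0,0,0],[0,0,0],[0,0,0]])

```text
t: 38.48
tcp_pos: [0.5746, -0.01, 0.1321]
tcp_rot: [0.707, 0.708, 0.001, 0.001]
contact_force: [-0.1, 0.4, -2.5]
finger_gap: 0.0532
grip_force: 63.9
```

Run:
```python
from h import *
f,K,P=cam("wrist");cv2.imwrite("pics/r3.png",f)
c=read_camera("wrist");print(hole(f,c["mtx"],np.array(c["mount"])))
print(tool()[0],env.get_obs()["contact_force"],env.get_obs()["finger_gap"])
plan((.5722,-.0112,.12,0),(.5722,-.0112,.11,0))
```

```text
(array([320.5, 274.8]), (298, 259, 46, 33), array([-5.89993105e-04,  6.66044922e-05]))
[ 0.5743086  -0.0101707   0.13183823] [-0.54711054 -0.43317451 -1.16088206] 0.053189950963435435
T [-0.0017, -0.0035, 0.0197] R [0.0009, 0.0, 0.0008] rows 2
T [-0.0017, -0.0036, 0.0364] R [0.0009, 0.0, 0.0008] rows 2
```

apply_moves(translation=[[-0.0017,-0.0035,0.01],[-0.0017,-0.0035,0.018],[-0.0017,-0.0035,0.025],[-0.0017,-0.0035,0.032],[-0.0017,-0.0035,0.038],[-0.0017,-0.0035,0.038],[-0.0017,-0.0035,0.038]], delta_rot=[[0,0,0],[0,0,0],[0,0,0],[0,0,0],[0,0,0],[0,0,0],[0,0,0]])

```text
t: 39.17
tcp_pos: [0.5715, -0.0113, 0.1078]
tcp_rot: [0.707, 0.707, -0.0, -0.0]
contact_force: [0.5, -1.4, -3.3]
finger_gap: 0.0532
grip_force: 64.0
```

apply_moves(translation=[[0,0,0.005],[0,0,0.01],[0,0,0.015],[0,0,0.02],[0,0,0.02],[0,0,0.02]], delta_rot=[[0,0,0],[0,0,0],[0,0,0],[0,0,0],[0,0,0],[0,0,0]])

```text
t: 39.67
tcp_pos: [0.5715, -0.0113, 0.0959]
tcp_rot: [0.707, 0.707, -0.0, -0.0]
contact_force: [0.2, 0.1, -1.1]
finger_gap: 0.0532
grip_force: 64.0
```

No contact as the stem enters. Continue down.

apply_moves(translation=[[0,0,0.01],[0,0,0.02],[0,0,0.03],[0,0,0.04],[0,0,0.047],[0,0,0.047],[0,0,0.047]], delta_rot=[[0,0,0],[0,0,0],[0,0,0],[0,0,0],[0,0,0],[0,0,0],[0,0,0]])

```text
t: 40.25
tcp_pos: [0.5714, -0.0113, 0.0676]
tcp_rot: [0.707, 0.707, -0.0, -0.0]
contact_force: [0.7, 0.6, -1.5]
finger_gap: 0.0531
grip_force: 64.0
```

Run:
```python
from h import *
f,K,P=cam("wrist");cv2.imwrite("pics/r4.png",f)
o=env.get_obs();print(tool()[0],o["contact_force"])
# ring hole region should now hold the grey stem top: sample
c=read_camera("wrist");M=np.array(c["mount"])
for z in(.117,.1,.05): print(z,w2px([*ST,z],K,P).round(0))
print(hole(f,K,M))
```

```text
[ 0.57183021 -0.0113382   0.06802608] [ 0.5286195  -0.05008031 -2.0378491 ]
0.117 [323. 329.]
0.1 [322. 301.]
0.05 [322. 248.]
(array([319.2, 297.8]), (297, 260, 46, 78), array([-0.01159624, -0.00048401]))
```

The stem shows through the hole (the gap region grew to 78 px tall), so it is threaded. Lower the rest of the way, release and rise.

apply_moves(translation=[[0,0,0.008],[0,0,0.014],[0,0,0.014],[0,0,0.014]], delta_rot=[[0,0,0],[0,0,0],[0,0,0],[0,0,0]])

```text
t: 40.68
tcp_pos: [0.5713, -0.0114, 0.0593]
tcp_rot: [0.707, 0.707, -0.0, -0.0]
contact_force: [0.0, -0.4, -2.7]
finger_gap: 0.0531
grip_force: 64.0
```

apply_moves(translation=[[0,0,0],[0,0,0],[0,0,0],[0,0,0],[0,0,0],[0,0,0],[0,0,-0.06],[0,0,-0.12],[0,0,-0.18],[0,0,-0.24],[0,0,-0.25],[0,0,-0.25]], delta_rot=[[0,0,0],[0,0,0],[0,0,0],[0,0,0],[0,0,0],[0,0,0],[0,0,0],[0,0,0],[0,0,0],[0,0,0],[0,0,0],[0,0,0]], fingers=76)

```text
t: 41.68
tcp_pos: [0.5743, -0.0112, 0.2138]
tcp_rot: [0.707, 0.707, 0.003, 0.003]
contact_force: [0.1, 0.4, -0.2]
finger_gap: 0.0759
grip_force: 0.0
```

Run:
```python
from h import *
f,K,P=cam("wrist");cv2.imwrite("pics/r5.png",f)
print(tool()[0])
for e,b,A in blobs(f,*BR,amin=600): print(np.round(e,1),b,A,px2w(e,.069,K,P)[:2].round(4))
rings("scene")
plan((.409,.2531,.2,0),(.409,.2531,.02,0))
```

```text
[ 0.57249251 -0.01129752  0.21094519]
[140.8 277.8] (124, 262, 35, 32) 694.5 [ 0.4087 -0.0947]
[316.2 190.3] (284, 159, 65, 63) 3053.0 [ 0.5718 -0.0115]
[641.3 156.6] (605, 129, 35, 59) 1540.0 [0.8493 0.0178]
[294.4  85. ] (241, 60, 121, 58) 2154.0 [0.5546 0.0751]
brass [204.5 268. ] (193, 259, 23, 19) 257 [ 0.8837 -0.0053]
brass [416.1 250.1] (407, 244, 19, 14) 195 [0.4371 0.3644]
brass [389.  230.1] (380, 224, 19, 13) 171 [0.4119 0.2542]
brass [311.8 226.8] (303, 219, 25, 20) 218 [0.5557 0.0758]
brass [284.8 208.2] (271, 197, 25, 25) 282 [ 0.5414 -0.0552]
brass [524.5 315. ] (459, 158, 155, 212) 4435 [0.469  0.6853]
brass [560.4 151.4] (552, 142, 22, 19) 197 [-0.458   0.4396]
brass [501.1  72.6] (480, 69, 22, 40) 255 [-1.2223 -0.1535]
brass [453.1  85.1] (427, 63, 50, 44) 1396 [-0.8533 -0.2448]
brass [446.3  36.6] (409, 27, 73, 22) 279 [-1.7188 -0.7842]
brass [344.5  62.7] (295, 8, 90, 112) 5003 [-0.7656 -0.9099]
brass [567.6  27.4] (546, 0, 47, 68) 1189 [-2.5843 -0.261 ]
brass [522.   16.5] (491, 0, 62, 45) 2116 [-2.7214 -0.6671]
brass [467.8   1.5] (446, 0, 44, 12) 356 [-3.0047 -1.301 ]
brass [139.7  39.5] (15, 0, 255, 178) 28522 [-0.2143 -2.2699]
purple [437.8 277.8] (428, 270, 21, 16) 226 [0.4955 0.4681]
purple [452.8 257.6] (444, 251, 19, 14) 182 [0.3963 0.4557]
purple [427.1 231. ] (419, 225, 18, 13) 160 [0.3392 0.3389]
T [0.441, -0.27, 0.0153] R [-0.0006, 0.0001, 0.0007] rows 9
T [0.441, -0.2697, 0.3153] R [-0.0006, 0.0001, 0.0007] rows 10
```

Ring 1 is down on the stem at (0.572,−0.0115). Next ring: (0.409,0.253).

apply_moves(translation=[[0.06,-0.03,0],[0.12,-0.07,0],[0.18,-0.11,0],[0.24,-0.15,0],[0.3,-0.18,0],[0.36,-0.22,0],[0.41,-0.25,0],[0.441,-0.27,0.02],[0.441,-0.27,0.06],[0.441,-0.27,0.12],[0.441,-0.27,0.15],[0.441,-0.27,0.15]], delta_rot=[[0,0,0],[0,0,0],[0,0,0],[0,0,0],[0,0,0],[0,0,0],[0,0,0],[0,0,0],[0,0,0],[0,0,0],[0,0,0],[0,0,0]], fingers=80)

```text
t: 42.78
tcp_pos: [0.4042, 0.2498, 0.1133]
tcp_rot: [0.706, 0.708, -0.007, -0.002]
contact_force: [-0.6, -0.5, -1.0]
finger_gap: 0.08
grip_force: 0.0
```

Run:
```python
from h import *
print(tool()[0]);f,K,P=cam("wrist")
for e,b,A in blobs(f,*BR,amin=600): print(np.round(e,1),b,A,px2w(e,.0095,K,P)[:2].round(4))
plan((.409,.2531,.02,0),(.409,.2531,-.006,0))
```

```text
[0.40420548 0.24981033 0.11325764]
[328.3 196.9] (292, 161, 74, 73) 4105.0 [0.4088 0.2533]
[368.2  35.2] (327, 0, 84, 82) 5596.0 [0.4342 0.3639]
T [0.0042, 0.0059, 0.1598] R [-0.0053, 0.0031, 0.0009] rows 4
T [0.0044, 0.0063, 0.2031] R [-0.0053, 0.0031, 0.0009] rows 4
```

apply_moves(translation=[[0,-0.002,0],[0,-0.002,0.04],[0,-0.002,0.08],[0,-0.002,0.12],[0,-0.002,0.15],[0,-0.002,0.17],[0,-0.002,0.17],[0,-0.002,0.17]], delta_rot=[[0,0,0],[0,0,0],[0,0,0],[0,0,0],[0,0,0],[0,0,0],[0,0,0],[0,0,0]])

```text
t: 43.5
tcp_pos: [0.4091, 0.2535, 0.0185]
tcp_rot: [0.707, 0.707, 0.001, 0.0]
contact_force: [1.0, 0.6, 0.7]
finger_gap: 0.08
grip_force: 0.0
```

Run:
```python
from h import *
print(tool()[0],tool()[1].as_quat().round(4));plan((.409,.2531,-.006,0))
```

```text
[0.40909086 0.25352472 0.01853671] [7.069e-01 7.073e-01 7.000e-04 1.000e-04]
T [-0.0007, -0.0002, 0.0409] R [0.0007, -0.0005, 0.0004] rows 2
```

apply_moves(translation=[[0,0,0.015],[0,0,0.03],[0,0,0.04],[0,0,0.04],[0,0,0.04]], delta_rot=[[0,0,0],[0,0,0],[0,0,0],[0,0,0],[0,0,0]])

```text
t: 43.92
tcp_pos: [0.4079, 0.2529, -0.0067]
tcp_rot: [0.707, 0.707, -0.001, -0.0]
contact_force: [0.3, -0.8, 0.2]
finger_gap: 0.0799
grip_force: 0.0
```

apply_moves(translation=[[0,0,0],[0,0,0],[0,0,0],[0,0,0],[0,0,0],[0,0,0],[0,0,0],[0,0,0]], delta_rot=[[0,0,0],[0,0,0],[0,0,0],[0,0,0],[0,0,0],[0,0,0],[0,0,0],[0,0,0]], fingers=45)

```text
t: 44.58
tcp_pos: [0.4091, 0.2536, -0.0053]
tcp_rot: [0.707, 0.707, 0.001, 0.0]
contact_force: [-0.1, -0.7, 5.8]
finger_gap: 0.0533
grip_force: 67.5
```

apply_moves(translation=[[0,0,-0.03],[0,0,-0.06],[0,0,-0.1],[0,0,-0.15],[0,0,-0.2],[0,0,-0.25],[0,0,-0.3],[0,0,-0.3],[0,0,-0.3]], delta_rot=[[0,0,0],[0,0,0],[0,0,0],[0,0,0],[0,0,0],[0,0,0],[0,0,0],[0,0,0],[0,0,0]])

```text
t: 45.33
tcp_pos: [0.4091, 0.2537, 0.1751]
tcp_rot: [0.707, 0.707, 0.002, 0.001]
contact_force: [-0.1, 1.0, -2.7]
finger_gap: 0.0536
grip_force: 64.4
```

```bash
cat >> h.py <<'E'
def held(z):
    f,K,P=cam("wrist");M=np.array(read_camera("wrist")["mount"]);u,b,x=hole(f,K,M);o=env.get_obs()
    print(u,b,x.round(4),tool()[0].round(4),o["contact_force"].round(1),o["finger_gap"])
    s=ST-np.array([x[1],x[0]]);print("s",s);plan(*[(*s,k,0) for k in z])
E
python3 - <<'E'
from h import *
held((.175,.125))
E
```

```text
[320.7 274.5] (298, 259, 47, 33) [-0.0004  0.0001] [0.4072 0.2522 0.1722] [-0.2 -0.6 -3.2] 0.05297103436317685
s [ 0.57205824 -0.0113667 ]
T [-0.4396, 0.2744, -0.0046] R [-0.0017, 0.0012, 0.0006] rows 9
T [-0.4394, 0.2746, 0.0788] R [-0.0017, 0.0012, 0.0006] rows 9
```

apply_moves(translation=[[-0.055,0.034,0],[-0.11,0.068,0],[-0.165,0.101,0],[-0.22,0.135,0],[-0.275,0.169,0],[-0.33,0.203,0],[-0.385,0.237,0],[-0.42,0.258,0],[-0.4415,0.2715,0],[-0.4415,0.2715,0.03],[-0.4415,0.2715,0.06],[-0.4415,0.2715,0.07]], delta_rot=[[0,0,0],[0,0,0],[0,0,0],[0,0,0],[0,0,0],[0,0,0],[0,0,0],[0,0,0],[0,0,0],[0,0,0],[0,0,0],[0,0,0]])

```text
t: 46.43
tcp_pos: [0.5679, -0.0105, 0.1271]
tcp_rot: [0.706, 0.708, -0.003, -0.004]
contact_force: [-2.3, 1.1, -2.5]
finger_gap: 0.0532
grip_force: 64.3
```

apply_moves(translation=[[0,0,0],[0,0,0],[0,0,0],[0,0,0],[0,0,0],[0,0,0]], delta_rot=[[0,0,0],[0,0,0],[0,0,0],[0,0,0],[0,0,0],[0,0,0]])

```text
t: 46.93
tcp_pos: [0.572, -0.0115, 0.1326]
tcp_rot: [0.707, 0.708, 0.001, 0.001]
contact_force: [0.9, 0.1, -2.6]
finger_gap: 0.0529
grip_force: 64.3
```

Run:
```python
from h import *
held((.126,.108,.096))
```

```text
[320.5 274.5] (298, 259, 46, 33) [-0.0004  0.0001] [ 0.5717 -0.0116  0.1322] [-0.5 -1.1 -2. ] 0.053080718952687594
s [ 0.57212859 -0.01137133]
T [0.0004, 0.0007, 0.0103] R [0.0006, 0.0001, 0.0007] rows 2
T [0.0005, 0.0007, 0.0403] R [0.0006, 0.0001, 0.0007] rows 2
T [0.0005, 0.0007, 0.0603] R [0.0006, 0.0001, 0.0007] rows 2
```

apply_moves(translation=[[0,0,0.01],[0,0,0.02],[0,0,0.03],[0,0,0.04],[0,0,0.05],[0,0,0.05]], delta_rot=[[0,0,0],[0,0,0],[0,0,0],[0,0,0],[0,0,0],[0,0,0]])

```text
t: 47.53
tcp_pos: [0.57, -0.0117, 0.0996]
tcp_rot: [0.707, 0.707, -0.001, -0.001]
contact_force: [-1.3, 0.4, -2.3]
finger_gap: 0.0529
grip_force: 64.3
```

apply_moves(translation=[[0,0,0.01],[0,0,0.02],[0,0,0.03],[0,0,0.04],[0,0,0.048],[0,0,0.048]], delta_rot=[[0,0,0],[0,0,0],[0,0,0],[0,0,0],[0,0,0],[0,0,0]])

```text
t: 48.03
tcp_pos: [0.5703, -0.0117, 0.0714]
tcp_rot: [0.707, 0.707, -0.001, -0.001]
contact_force: [-1.0, -0.6, -2.5]
finger_gap: 0.0533
grip_force: 64.3
```

Run:
```python
from h import *
held((.072,))
```

```text
[321.5 294.4] (301, 259, 42, 71) [-0.0099  0.0005] [ 0.5713 -0.0117  0.0726] [ 0.5  0.3 -2.7] 0.0528544011829256
s [ 0.57170403 -0.00186418]
T [0.0163, 0.0007, 0.001] R [-0.0004, 0.0, 0.0006] rows 2
```

Threaded (stem seen through the hole). Release, rise and go toward the third ring.

apply_moves(translation=[[0,0,0],[0,0,0],[0,0,0],[0,0,0],[0,0,0],[0,0,0],[0,0,-0.06],[0,0,-0.12],[0,0,-0.18],[0,0,-0.23],[0,0,-0.23],[0,0,-0.23]], delta_rot=[[0,0,0],[0,0,0],[0,0,0],[0,0,0],[0,0,0],[0,0,0],[0,0,0],[0,0,0],[0,0,0],[0,0,0],[0,0,0],[0,0,0]], fingers=78)

```text
t: 49.13
tcp_pos: [0.5731, -0.0116, 0.2136]
tcp_rot: [0.707, 0.707, 0.002, 0.002]
contact_force: [-0.5, -0.3, -0.7]
finger_gap: 0.0781
grip_force: 0.0
```

apply_moves(translation=[[0,0,0],[0,0,0],[0,0,0]], delta_rot=[[0,0,0],[0,0,0],[0,0,0]])

```text
t: 49.38
tcp_pos: [0.5703, -0.0117, 0.209]
tcp_rot: [0.707, 0.707, -0.001, -0.001]
contact_force: [-0.6, -0.3, 0.0]
finger_gap: 0.0781
grip_force: 0.0
```

Run:
```python
from h import *
f,K,P=cam("wrist");cv2.imwrite("pics/r6.png",f);print(tool()[0])
for e,b,A in blobs(f,*BR,amin=1000): print(np.round(e,1),b,A,px2w(e,.081,K,P)[:2].round(4))
f,K,P=cam("scene")
for e,b,A in blobs(f,*BR): 
    if A<220: print(np.round(e,1),A,px2w(e,.0095,K,P)[:2].round(4))
plan((.4343,.3636,.12,0))
```

```text
[ 0.57045248 -0.01169002  0.20922467]
[322.9 193.9] (290, 159, 67, 70) 3523.0 [ 0.5718 -0.0109]
[303.4  87.1] (247, 59, 122, 61) 2170.5 [0.5568 0.0722]
[416.1 250.2] 196.5 [0.4373 0.3645]
[310.8 227.4] 215.5 [0.5598 0.0757]
T [0.6256, -0.2262, 0.1498] R [-0.0017, -0.0, 0.0007] rows 11
```

apply_moves(translation=[[0.06,-0.02,0],[0.12,-0.04,0],[0.18,-0.065,0],[0.24,-0.087,0],[0.3,-0.108,0],[0.36,-0.13,0],[0.42,-0.152,0],[0.48,-0.174,0],[0.54,-0.195,0],[0.6,-0.217,0.03],[0.6256,-0.226,0.08],[0.6256,-0.226,0.14]], delta_rot=[[0,0,0],[0,0,0],[0,0,0],[0,0,0],[0,0,0],[0,0,0],[0,0,0],[0,0,0],[0,0,0],[0,0,0],[0,0,0],[0,0,0]])

```text
t: 50.48
tcp_pos: [0.4324, 0.372, 0.1279]
tcp_rot: [0.703, 0.711, 0.004, -0.002]
contact_force: [-0.3, 1.4, -0.3]
finger_gap: 0.0782
grip_force: 0.0
```

apply_moves(translation=[[0,0,0],[0,0,0],[0,0,0],[0,0,0],[0,0,0],[0,0,0]], delta_rot=[[0,0,0],[0,0,0],[0,0,0],[0,0,0],[0,0,0],[0,0,0]])

```text
t: 50.98
tcp_pos: [0.4368, 0.3638, 0.1288]
tcp_rot: [0.707, 0.707, 0.002, 0.0]
contact_force: [0.0, 0.5, -0.7]
finger_gap: 0.0779
grip_force: 0.0
```

Run:
```python
from h import *
print(tool()[0]);f,K,P=cam("wrist");t=None
for e,b,A in blobs(f,*BR,amin=2000): t=px2w(e,.0095,K,P)[:2];print(np.round(e,1),b,A,t.round(4));plan((*t,.02,0),(*t,-.006,0))
```

```text
[0.43683572 0.36383479 0.12880776]
[316.6 197.8] (283, 164, 69, 69) 3613.5 [0.4341 0.3637]
T [-0.0005, -0.0044, 0.1807] R [0.0015, -0.0011, -0.0001] rows 4
T [-0.0005, -0.0045, 0.224] R [0.0015, -0.0011, -0.0001] rows 5
```

apply_moves(translation=[[0,-0.004,0.04],[0,-0.004,0.08],[0,-0.004,0.12],[0,-0.004,0.15],[0,-0.004,0.18],[0,-0.004,0.2],[0,-0.004,0.215],[0,-0.004,0.224],[0,-0.004,0.224],[0,-0.004,0.224]], delta_rot=[[0,0,0],[0,0,0],[0,0,0],[0,0,0],[0,0,0],[0,0,0],[0,0,0],[0,0,0],[0,0,0],[0,0,0]])

```text
t: 51.87
tcp_pos: [0.4335, 0.364, -0.0069]
tcp_rot: [0.707, 0.707, 0.001, 0.0]
contact_force: [0.5, 0.0, -0.3]
finger_gap: 0.0783
grip_force: 0.0
```

apply_moves(translation=[[0,0,0],[0,0,0],[0,0,0],[0,0,0],[0,0,0],[0,0,0],[0,0,0],[0,0,0]], delta_rot=[[0,0,0],[0,0,0],[0,0,0],[0,0,0],[0,0,0],[0,0,0],[0,0,0],[0,0,0]], fingers=45)

```text
t: 52.53
tcp_pos: [0.4341, 0.3648, -0.0053]
tcp_rot: [0.707, 0.707, 0.002, 0.0]
contact_force: [-0.9, -0.5, 5.9]
finger_gap: 0.0531
grip_force: 67.5
```

apply_moves(translation=[[0,0,-0.03],[0,0,-0.06],[0,0,-0.1],[0,0,-0.15],[0,0,-0.2],[0,0,-0.25],[0,0,-0.3],[0,0,-0.3],[0,0,-0.3],[0,0,-0.3],[0,0,-0.3]], delta_rot=[[0,0,0],[0,0,0],[0,0,0],[0,0,0],[0,0,0],[0,0,0],[0,0,0],[0,0,0],[0,0,0],[0,0,0],[0,0,0]])

```text
t: 53.45
tcp_pos: [0.432, 0.3624, 0.1705]
tcp_rot: [0.707, 0.707, -0.002, -0.0]
contact_force: [-0.7, 0.3, -2.4]
finger_gap: 0.0532
grip_force: 64.2
```

Run:
```python
from h import *
held((.175,.13))
```

```text
[320.5 275.6] (298, 260, 46, 33) [-0.0009  0.0001] [0.4321 0.3626 0.1705] [-0.1  0.8 -2.5] 0.05287498810860422
s [ 0.57211621 -0.0108608 ]
T [-0.6227, 0.2327, -0.0065] R [-0.0019, 0.0017, 0.0006] rows 11
T [-0.6225, 0.2329, 0.0685] R [-0.0019, 0.0017, 0.0006] rows 11
```

apply_moves(translation=[[-0.05,0.019,0],[-0.105,0.039,0],[-0.16,0.06,0],[-0.215,0.08,0],[-0.27,0.101,0],[-0.325,0.121,0],[-0.38,0.142,0],[-0.435,0.163,0],[-0.49,0.183,0],[-0.545,0.204,0],[-0.59,0.22,0],[-0.622,0.232,0]], delta_rot=[[0,0,0],[0,0,0],[0,0,0],[0,0,0],[0,0,0],[0,0,0],[0,0,0],[0,0,0],[0,0,0],[0,0,0],[0,0,0],[0,0,0]])

```text
t: 54.55
tcp_pos: [0.5726, -0.0143, 0.1711]
tcp_rot: [0.708, 0.706, -0.002, 0.0]
contact_force: [-0.1, -0.2, -2.4]
finger_gap: 0.0531
grip_force: 64.2
```

apply_moves(translation=[[0,0,0],[0,0,0.03],[0,0,0.06],[0,0,0.06],[0,0,0.06],[0,0,0.06],[0,0,0.06]], delta_rot=[[0,0,0],[0,0,0],[0,0,0],[0,0,0],[0,0,0],[0,0,0],[0,0,0]])

```text
t: 55.13
tcp_pos: [0.5734, -0.0091, 0.1376]
tcp_rot: [0.707, 0.708, 0.001, 0.001]
contact_force: [-0.3, -1.3, -1.8]
finger_gap: 0.0529
grip_force: 64.1
```

Run:
```python
from h import *
held((.108,.08))
```

```text
[320.8 278.1] (298, 265, 46, 28) [-0.0021  0.0002] [ 0.5735 -0.0093  0.1377] [ 0.1  0.9 -2.6] 0.053078770673599104
s [ 0.57201546 -0.0096561 ]
T [-0.0006, -0.0025, 0.0494] R [0.0015, 0.0, 0.0008] rows 2
T [-0.0006, -0.0026, 0.0961] R [0.0015, 0.0, 0.0008] rows 3
```

apply_moves(translation=[[-0.002,-0.0025,0.01],[-0.002,-0.0025,0.02],[-0.002,-0.0025,0.03],[-0.002,-0.0025,0.04],[-0.002,-0.0025,0.05],[-0.002,-0.0025,0.05],[-0.002,-0.0025,0.05]], delta_rot=[[0,0,0],[0,0,0],[0,0,0],[0,0,0],[0,0,0],[0,0,0],[0,0,0]])

```text
t: 55.82
tcp_pos: [0.5706, -0.0106, 0.1057]
tcp_rot: [0.707, 0.707, -0.001, -0.001]
contact_force: [-1.0, -0.6, -1.7]
finger_gap: 0.0526
grip_force: 64.1
```

apply_moves(translation=[[0,0,0.008],[0,0,0.016],[0,0,0.024],[0,0,0.028],[0,0,0.028],[0,0,0.028]], delta_rot=[[0,0,0],[0,0,0],[0,0,0],[0,0,0],[0,0,0],[0,0,0]])

```text
t: 56.32
tcp_pos: [0.571, -0.0107, 0.0894]
tcp_rot: [0.707, 0.707, -0.0, -0.0]
contact_force: [0.1, -0.3, -2.0]
finger_gap: 0.0529
grip_force: 64.2
```

Run:
```python
from h import *
held((.083,))
```

```text
[320.2 282.1] (302, 261, 38, 44) [-0.004  -0.0001] [ 0.5714 -0.0107  0.0899] [ 0.5 -0.5 -2.8] 0.052968113912113354
s [ 0.57227792 -0.00776855]
T [0.0049, 0.0015, 0.0115] R [0.0003, 0.0, 0.0006] rows 2
```

apply_moves(translation=[[0,0,0.006],[0,0,0.01],[0,0,0.01],[0,0,0.01]], delta_rot=[[0,0,0],[0,0,0],[0,0,0],[0,0,0]])

```text
t: 56.75
tcp_pos: [0.5708, -0.0107, 0.0834]
tcp_rot: [0.707, 0.707, -0.0, -0.0]
contact_force: [-0.1, -0.6, -1.6]
finger_gap: 0.0527
grip_force: 64.2
```

apply_moves(translation=[[0,0,0],[0,0,0],[0,0,0],[0,0,0],[0,0,0],[0,0,0],[0,0,-0.06],[0,0,-0.12],[0,0,-0.18],[0,0,-0.22],[0,0,-0.22],[0,0,-0.22]], delta_rot=[[0,0,0],[0,0,0],[0,0,0],[0,0,0],[0,0,0],[0,0,0],[0,0,0],[0,0,0],[0,0,0],[0,0,0],[0,0,0],[0,0,0]], fingers=80)

```text
t: 57.75
tcp_pos: [0.5724, -0.0106, 0.2177]
tcp_rot: [0.707, 0.707, 0.002, 0.002]
contact_force: [-0.5, 0.2, -0.9]
finger_gap: 0.0796
grip_force: 0.0
```

apply_moves(translation=[[0,0,0],[0,0,0],[0,0,0],[0,0,0],[0,0,0],[0,0,0]], delta_rot=[[0,0,0],[0,0,0],[0,0,0],[0,0,0],[0,0,0],[0,0,0]])

```text
t: 58.25
tcp_pos: [0.5709, -0.0107, 0.2151]
tcp_rot: [0.707, 0.707, -0.0, -0.0]
contact_force: [0.5, 0.2, 0.0]
finger_gap: 0.0803
grip_force: 0.0
```

Run:
```python
from h import *
f,K,P=cam("wrist");cv2.imwrite("pics/r7.png",f);print(tool()[0],env.get_obs()["t"])
for e,b,A in blobs(f,*BR,amin=1000): print(np.round(e,1),b,A,px2w(e,.09,K,P)[:2].round(4))
f,K,P=cam("scene")
for e,b,A in blobs(f,*BR): 
    if 250<e[0]<500 and e[1]>180: print("scene",np.round(e,1),b,A,px2w(e,.0095,K,P)[:2].round(4))
# expected stack outline in scene & side: bottom z=.059, top=.098 radius 28
for n in("scene","side"):
    f,K,P=cam(n);t=np.linspace(0,2*np.pi,60)
    def bb(z0,z1): 
        q=np.array([w2px([ST[0]+.028*np.cos(a),ST[1]+.028*np.sin(a),z],K,P) for z in(z0,z1) for a in t]);return q.min(0).round(1),q.max(0).round(1)
    print(n,"3 down",bb(.059,.098))
    if n=="side":
        for e,b,A in blobs(f,*BR,amin=80):
            if 280<e[0]<420 and 150<e[1]<260: print("side",np.round(e,1),b,A)
```

```text
[ 0.57099212 -0.0106838   0.21529623] 58.3
[321.1 196. ] (287, 160, 69, 72) 3786.5 [ 0.5713 -0.011 ]
[644.2 156.7] (611, 130, 29, 57) 1185.0 [0.8259 0.0212]
[300.8  84.3] (247, 61, 120, 55) 2142.0 [0.556 0.075]
scene [313.4 225.3] (303, 220, 25, 19) 215.5 [0.5467 0.0741]
scene [285.  204.7] (271, 190, 25, 32) 377.5 [ 0.527  -0.0692]
scene 3 down (array([276.9, 188.3]), array([296.1, 209.4]))
side 3 down (array([336.6, 194. ]), array([357.9, 218.9]))
side [346.5 209. ] (337, 196, 20, 30) 346.0
side [418.6 171.7] (411, 164, 17, 15) 145.5
```

The stack outline matches three rings fully down: tops at rows 190 and 196, against 188 and 194 expected. No brass is left on the table and the gripper is clear, so I'll hand in.

```bash
python3 -c "
from rig import workorder
print(workorder.hand_in())"
```

```text
the job is handed in; nothing more can be done
None
```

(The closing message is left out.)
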